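# Fit the spring stud nuts into the mounting rail

### The job

First clear the rail: set the bearing block and the gear, whichever of them is on it, into the parts tray, the block standing on its foot and the gear lying flat with its hub up. Then pull each stud out of the rack and fit it upright in the rail's slot at the middle of the tape mark of its own colour: lower it in with its nut plate along the slot, press it down against its spring, twist it a quarter turn and let it come up so that its grooves catch the rail's lips. Leave the other things on the bench where they are.

Things in the scene. Friction and masses are not known exactly. Their poses are not given: they have to be found in the camera images.
- rail: Bare-metal channel fixed to the bench, 340 mm long (its y), 64 wide (x), 44 high, black end caps. Origin: centre of its underside. A slot 26 mm wide (x -13 to 13) runs along the top. Inside it is 56 mm wide, floor at z = 4 mm. The lips turn down at the slot: rims 4 mm thick (|x| 13 to 17), lower edge at z = 35 mm; outside the rims the roof is at z = 40 mm.
- tray: The open grey steel parts tray on the bench to the robot's right, loose, 270 x 160 mm (its x, y) and 24 mm high, walls and floor 4 mm thick. Origin: centre of its underside.
- rack: The plywood stud rack to the robot's left, loose, 130 x 118 x 85 mm high (x, y, z), origin at the centre of its underside. Four upright pockets, each 52 mm (along x) by 28 mm (along y), 80 mm deep, centred at x = +-33, y = +-35 mm; pocket floors at z = 5 mm.
- bearing_block: Blue cast pillow-block bearing standing on the rail (None if there is none today): foot 38 x 120 x 14 mm (x, y, z), above it a rounded housing 30 mm thick (x), 56 to 62 mm wide (y), up to z = 62 mm. Origin: centre of the underside of its foot; z up. 0.5 to 0.8 kg. Grip the housing across its 30 mm thickness (closing along x), about z = 45 mm.
- gear: Brass spur gear lying flat on the rail, hub up (None if there is none today): toothed disc 84 mm across and 14 mm thick, on it a round hub 34 mm across up to z = 38 mm. Origin: centre of its underside. 0.5 to 0.75 kg. Grip it by the hub.
- stud_red: Spring stud nut with red hexagon top, upright in the rack (None: absent today), 146 mm long, 0.2 kg. Origin: on its axis at the underside of its nut plate; z up the stud. Plate 46 (x) x 21 (y) x 12 mm, two grooves across its top at x = +-15 mm, 7 wide, 3 deep. Rod 12 mm thick to z = 84. Hexagon z = 84 to 120 mm, 20 mm across its flats, which face +-y, 23 mm along x.
- stud_red_foot: Sprung foot under the red stud, axes and free origin as the stud's: plate 40 x 18 x 3 mm, underside 26 mm below the nut plate when free. Pushes 3 N at once, 0.3 N more per mm, gives 14 mm. In the rail the nut can turn while the stud's origin is 18 to 22 mm above the rail's; turned across and let go it springs up to 26 mm, lip rims in the grooves.
- mark_red: Red tape mark, 12 mm wide, over both lips and sides of the rail. Origin: on the rail's centre line at the height of its underside, in the middle of the tape; axes as the rail's (y along the rail).
- stud_blue: Spring stud nut with blue hexagon top, upright in the rack (None: absent today), 146 mm long, 0.2 kg. Origin: on its axis at the underside of its nut plate; z up the stud. Plate 46 (x) x 21 (y) x 12 mm, two grooves across its top at x = +-15 mm, 7 wide, 3 deep. Rod 12 mm thick to z = 84. Hexagon z = 84 to 120 mm, 20 mm across its flats, which face +-y, 23 mm along x.
- stud_blue_foot: Sprung foot under the blue stud, axes and free origin as the stud's: plate 40 x 18 x 3 mm, underside 26 mm below the nut plate when free. Pushes 3 N at once, 0.3 N more per mm, gives 14 mm. In the rail the nut can turn while the stud's origin is 18 to 22 mm above the rail's; turned across and let go it springs up to 26 mm, lip rims in the grooves.
- mark_blue: Blue tape mark, 12 mm wide, over both lips and sides of the rail. Origin: on the rail's centre line at the height of its underside, in the middle of the tape; axes as the rail's (y along the rail).
- stud_yellow: Spring stud nut with yellow hexagon top, upright in the rack (None: absent today), 146 mm long, 0.2 kg. Origin: on its axis at the underside of its nut plate; z up the stud. Plate 46 (x) x 21 (y) x 12 mm, two grooves across its top at x = +-15 mm, 7 wide, 3 deep. Rod 12 mm thick to z = 84. Hexagon z = 84 to 120 mm, 20 mm across its flats, which face +-y, 23 mm along x.
- stud_yellow_foot: Sprung foot under the yellow stud, axes and free origin as the stud's: plate 40 x 18 x 3 mm, underside 26 mm below the nut plate when free. Pushes 3 N at once, 0.3 N more per mm, gives 14 mm. In the rail the nut can turn while the stud's origin is 18 to 22 mm above the rail's; turned across and let go it springs up to 26 mm, lip rims in the grooves.
- mark_yellow: Yellow tape mark, 12 mm wide, over both lips and sides of the rail. Origin: on the rail's centre line at the height of its underside, in the middle of the tape; axes as the rail's (y along the rail).
- stud_green: Spring stud nut with green hexagon top, upright in the rack (None: absent today), 146 mm long, 0.2 kg. Origin: on its axis at the underside of its nut plate; z up the stud. Plate 46 (x) x 21 (y) x 12 mm, two grooves across its top at x = +-15 mm, 7 wide, 3 deep. Rod 12 mm thick to z = 84. Hexagon z = 84 to 120 mm, 20 mm across its flats, which face +-y, 23 mm along x.
- stud_green_foot: Sprung foot under the green stud, axes and free origin as the stud's: plate 40 x 18 x 3 mm, underside 26 mm below the nut plate when free. Pushes 3 N at once, 0.3 N more per mm, gives 14 mm. In the rail the nut can turn while the stud's origin is 18 to 22 mm above the rail's; turned across and let go it springs up to 26 mm, lip rims in the grooves.
- mark_green: Green tape mark, 12 mm wide, over both lips and sides of the rail. Origin: on the rail's centre line at the height of its underside, in the middle of the tape; axes as the rail's (y along the rail).
- spanner: Steel spanner, 190 mm, lying on the bench near the robot. Not part of the job: leave it alone.
- bearing_ring: Steel bearing ring, 72 mm across, 18 mm high, on the far side of the rail. Not part of the job: leave it alone.
- oil_bottle: Yellow oil bottle, 60 mm across, 150 mm tall, on the far side of the rail. Not part of the job: leave it alone.
- screwdriver: Screwdriver with orange handle, 200 mm, lying on the bench near the robot. Not part of the job: leave it alone.
- grease_can: Green grease can, 70 mm across, 70 mm tall, far left. Not part of the job: leave it alone.

How it is judged:
By the outcome, as a careful person would: the job done as asked, in the order asked, and still so for the second after the job is handed in, with the robot touching nothing.
Of stud_red, stud_blue, stud_yellow, stud_green only 3 to 4 are there at a start; the rules pass over those that are not, and their reading is None.
Of bearing_block, gear only 1 to 2 are there at a start; the rules pass over those that are not, and their reading is None.
At some moment in a run one of tray, rack may be knocked a few centimetres aside while the robot is not near it.
It also fails if it takes over 210 s, if anything falls off the work surface, if the arm or the gripper's body presses on something with over 40 N, if the wrist force passes 120 N, or if a joint passes its speed limit or range.

### The arm

A 6-joint arm with a two-finger parallel gripper is mounted at the origin on the work surface. World frame = base frame: x ahead of the robot, y to its left, z up, the work surface at z = 0. Lengths are in m, angles in rad, forces in N, time in s.
With the tool pointing down it reaches from about 0.275 to 0.825 m from the base axis. Payload 5.2 kg.
Tool frame: the origin (TCP) lies at the very end of the fingers, on their centre line; the grasp point (between the pads) lies 19 mm behind it; z points along the fingers, y is the line along which they close (so a half turn about z gives the same grasp; the last joint's range is limited). The gripper opens to 93 mm and grips with 3 to 60 N. Pads are 15 mm wide; open, the fingers measure 128 mm over their backs; the gripper's body (75 mm by 188 mm) begins 65 mm behind the grasp point.
Start: joints at [-1.54, 0.259, 1.535, -0, 1.348, -0.203], TCP at [0.127, -0.535, 0.198] pointing down, gripper open.
Joint ranges: [-3.14, 3.14], [-0.91, 2.08], [0.19, 2.58], [-1.22, 4.36], [0.22, 2.71], [-3.12, 3.12]. Speed limits (rad/s): [2.57, 2.57, 3.14, 3.14, 3.14, 3.14].

### API

Orientations are given as [roll, pitch, yaw] about the fixed x, y, z axes, in that order (R = Rz(yaw) Ry(pitch) Rx(roll)).
In Python, from bench import status, eyes, ctrl gives the robot as it stands.
- The arm moves only by the tool arm_command, never from a script. Its arguments are lists of equal length, an entry for each row: "claw": the finger opening in mm, from 0 to 93; "dp": the shift along the tool's x, y, z in mm, a list of three; "twist": the turn, a rotation vector about the tool's x, y, z in rad, a list of three. A call has 1 to 10 rows; each row is the pose to reach, as a shift and turn from the pose commanded when the call began, along the tool's axes at that moment; what a row does not reach only later rows make up. A row lasts 1/10 s, in which the tool goes at most 50 mm and 8.59 degrees, less where a joint would pass 70% of its speed; a pose out of reach is approached as far as the arm can. A call with a gripper value outside its range is refused whole. The fingers move at their own pace and stop on an object; the grip force is fixed at half the most. Time passes only in rows, so rows that repeat a pose let the fingers close. It gives the time, the measured TCP pose, the force and the opening at its end, in the units of the state.
- status.state(): the state, without advancing time (a new reading comes with each control period).
- eyes.capture(name): name is "scene" or "top" or "wrist"; returns (picture, depth): 400x640x3 uint8, red, green, blue; 400x640 float32, m along the optical axis (not along the pixel's ray), 0 where there is no reading.
- eyes.camera_params(name): a dict with "fx", "fy", "cx", "cy" (pixels), "k1" (the pictures are not rectified: a ray, as slopes to the right and down, at radius r is drawn at 1 + k1 r^2 times it, then the intrinsics apply), "eye" and "orientation" of the camera in the world; the wrist camera has in their place "mount" (4x4, takes a point from camera to tool coordinates, whose origin is the TCP and whose axes are the flange's). Camera axes: x right, y up, looking along -z (the intrinsics and any distortion apply to the point x, -y, -z); pixel columns grow to the right and rows downward; lengths in m; the calibration is good to about 2 mm. A picture is of the moment at which its call begins: read the wrist's pose just before it. camera_params takes no time and is no camera call.
- ctrl.close_job(): hands the job in, once; it reports no verdict.
Trained networks look in the newest picture that a camera, given by its name, has taken for a name from the list of things; names that differ only in an ending like _2 or _b are one class to them, and where a whole thing is asked for, a point or a joint stands for the part that bears it (a point fixed in the world has none). Each returns a list of dicts, best first, with "confidence" (0 to 1); they miss things now and then, are a little off and sometimes report something else, mostly with a low value. They report only what shows in the picture. A call takes as long as a camera call.
- eyes.look_for(camera, label): "extent" ([left, top, width, height] in pixels, round what is visible of it).
The state is a dict: "time_s": time; "joint_positions": joint angles; "qvel": joint speeds; "tau": joint torques, N m; "ee_pos": TCP position; "eef_rot": TCP orientation; "wrist_force": force on the tool from outside, world axes, zero at the start; "ft_torque": the same for the moment, N m; "opening": opening from 0.0 (shut) to 1.0 (fully open).
Only numpy, scipy, OpenCV 4.12 (cv2) and the standard library are available. Lean on these libraries where they do the work, as an engineer would, in place of code of your own. Each camera call takes 0.05 s, during which the arm holds its last target. There are 200 camera calls.

## Working session

There is one attempt and no reset: what is moved stays moved. The work goes in short steps, Python scripts to look and compute and a tool call to move; the robot and the scene stay as the last step left them, time stands still between calls to the robot, and variables do not carry over. Pictures are saved under pics/ and viewed, on a budget of 14 in all, crops included, one or two more only if the job needs it, and the job is handed in when it is done.

Besides the shell and the picture viewer there is one more tool, called after "Call:" by a JSON object that holds its "fn" and its "kwargs", one argument or row to a line. arm_command: Moves the arm, as the interface text tells. Its arguments: {"type":"object","properties":{"claw":{"type":"array","items":{"type":"number"}},"dp":{"type":"array","items":{"type":"array","items":{"type":"number"}}},"twist":{"type":"array","items":{"type":"array","items":{"type":"number"}}}},"required":["claw","dp","twist"]}

```bash
mkdir -p pics; ls; python3 - <<'E'
from bench import status, eyes, ctrl
import cv2
print(status.state())
for n in ["scene","top","wrist"]:
    p=eyes.camera_params(n); print(n,p)
for n in ["scene","top"]:
    im,d=eyes.capture(n); cv2.imwrite(f"pics/{n}0.png",im[:,:,::-1])
    for l in ["bearing_block","gear","stud_red","stud_blue","stud_yellow","stud_green","tray","rack","rail"]:
        r=eyes.look_for(n,l); print(n,l,[(x['extent'],round(x['confidence'],2)) for x in r[:2]])
E
```

```text
pics
{'time_s': 0.0, 'joint_positions': array([-1.53979183e+00,  2.59336375e-01,  1.53608314e+00, -3.11375004e-06,
        1.34797129e+00, -2.02816039e-01]), 'qvel': array([-0.0006836 , -0.00028917,  0.00040139,  0.00144214, -0.00042006,
       -0.00016829]), 'tau': array([ 4.95238637e-04, -4.37308609e+01, -2.84002823e+01,  7.19759753e-02,
        4.15845599e-02, -1.36759700e-04]), 'ee_pos': array([ 0.12742753, -0.53444257,  0.19712127]), 'eef_rot': array([-3.13983075e+00, -3.59225284e-04,  2.33820912e-01]), 'wrist_force': array([ 0.78386125,  0.28478808, -0.42580799]), 'ft_torque': array([ 0.03977068, -0.00946753, -0.04479344]), 'opening': 1.002900377107071}
scene {'fx': 406.59057538727734, 'fy': 406.59057538727734, 'cx': 315.1960219321974, 'cy': 196.14872065818813, 'k1': -0.06839690181910389, 'eye': array([0.90140625, 0.38406454, 0.80891899]), 'orientation': array([0.60499882, 0.00816082, 2.38204311])}
top {'fx': 519.9024104794146, 'fy': 519.9024104794146, 'cx': 322.3386777531325, 'cy': 203.85155949737074, 'k1': 0.05311928829137504, 'eye': array([3.59279063e-01, 5.46951575e-04, 1.5
[... 926 characters left out ...]
2.7, 141.8, 126.1, 126.9], 0.54)]
scene tray [([176.1, 80.7, 107.5, 81.1], 0.88), ([309.6, 310.6, 32.4, 41.8], 0.52)]
scene rack [([415.1, 233.9, 88.8, 91.3], 0.94)]
scene rail [([261.3, 140.3, 124.9, 129.4], 0.91)]
top bearing_block [([276.0, 196.3, 39.1, 22.5], 0.96)]
top gear [([341.6, 201.1, 30.7, 28.2], 0.88)]
top stud_red [([165.7, 218.5, 17.2, 14.3], 0.47)]
top stud_blue [([191.2, 211.7, 18.7, 15.8], 0.65), ([197.3, 234.4, 18.5, 14.5], 0.61)]
top stud_yellow []
top stud_green [([200.0, 234.9, 16.0, 17.8], 0.56)]
top tray [([412.5, 166.6, 57.0, 101.0], 0.71)]
top rack [([170.5, 206.2, 53.3, 55.8], 0.83), ([225.2, 131.6, 30.3, 25.3], 0.69)]
top rail [([259.6, 186.9, 123.6, 54.4], 0.55)]
```

```bash
python3 - <<'E'
import cv2
t=cv2.imread("pics/top0.png"); s=cv2.imread("pics/scene0.png")
cv2.imwrite("pics/topc.png",cv2.resize(t[120:300,150:490],None,fx=2.35,fy=2.35,interpolation=cv2.INTER_CUBIC)[:, :800])
cv2.imwrite("pics/scenec.png",cv2.resize(s[70:340,160:520],None,fx=2.2,fy=2.2,interpolation=cv2.INTER_CUBIC))
E
```

```text
(no output)
```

View pics/topc.png

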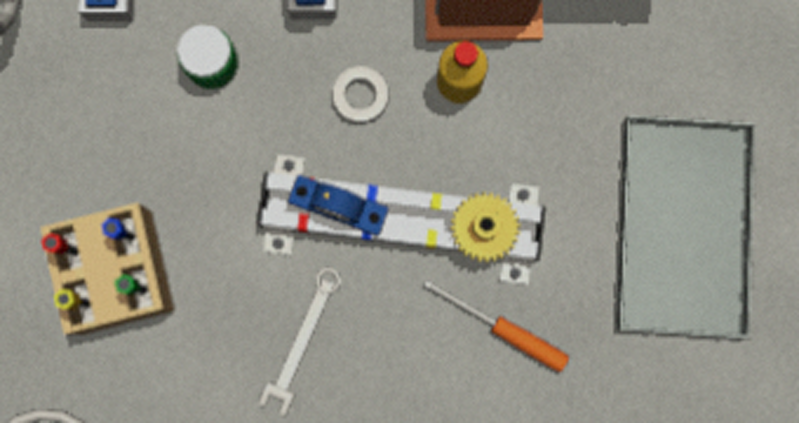

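View pics/scenec.png

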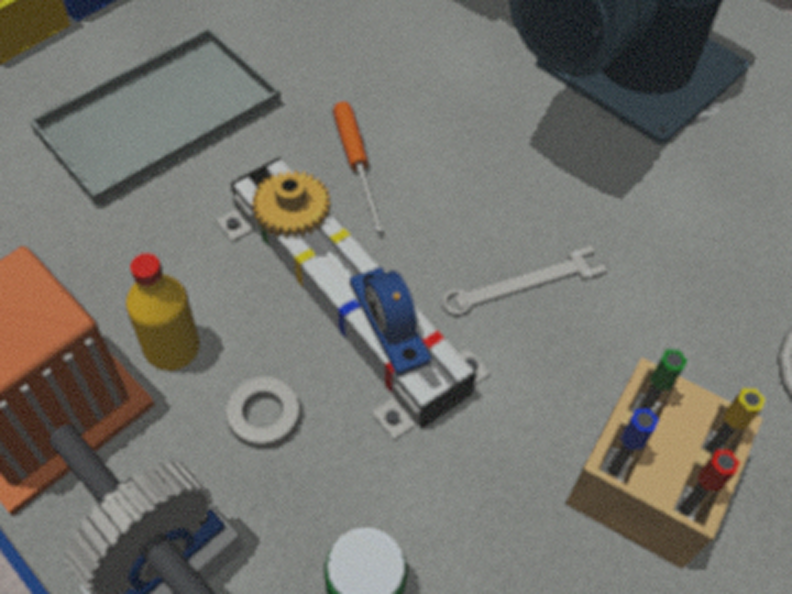

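```bash
cat > h.py <<'E'
import numpy as np, cv2
from scipy.spatial.transform import Rotation as R
from bench import status, eyes, ctrl
def campose(n, st=None):
    p=eyes.camera_params(n)
    if n=="wrist":
        st=st or status.state()
        T=np.eye(4);T[:3,:3]=R.from_euler('xyz',st['eef_rot']).as_matrix();T[:3,3]=st['ee_pos']
        T=T@p['mount']
    else:
        T=np.eye(4);T[:3,:3]=R.from_euler('xyz',p['orientation']).as_matrix();T[:3,3]=p['eye']
    return p,T
def rays(p,uv):
    uv=np.atleast_2d(uv).astype(float)
    d=(uv-[p['cx'],p['cy']])/[p['fx'],p['fy']]; s=d.copy()
    for _ in range(10): s=d/(1+p['k1']*(s**2).sum(1,keepdims=True))
    return np.c_[s[:,0],-s[:,1],-np.ones(len(s))]
def onplane(p,T,uv,z):
    r=rays(p,uv)@T[:3,:3].T
    return T[:3,3]+r*((z-T[2,3])/r[:,2])[:,None]
def proj(p,T,X):
    c=(np.atleast_2d(X)-T[:3,3])@T[:3,:3]
    s=np.c_[c[:,0],-c[:,1]]/-c[:,2:3]
    s=s*(1+p['k1']*(s**2).sum(1,keepdims=True))
    return s*[p['fx'],p['fy']]+[p['cx'],p['cy']]
def cloud(p,T,d):
    v,u=np.mgrid[:400,:640]
    r=rays(p,np.c_[u.ravel(),v.ravel()])*d.reshape(-1,1)
    return (r@T[:3,:3].T+T[:3,3]).reshape(400,640,3)
def plan(x,y,z,yaw,frm=None):
    """deltas in tool axes (mm, rad) from frm=(x,y,z,yaw) or the present pose, tool down"""
    if frm is None:
        s=status.state(); frm=(*s['ee_pos'],s['eef_rot'][2]); rot=R.from_euler('xyz',s['eef_rot'])
    else: rot=R.from_euler('xyz',[np.pi,0,frm[3]])
    tgt=R.from_euler('xyz',[np.pi,0,yaw])
    return np.round(rot.inv().apply(np.array([x,y,z])-frm[:3])*1000,1), np.round((rot.inv()*tgt).as_rotvec(),3)
E
python3 - <<'E'
from h import *
p,T=campose("top")
f=lambda x,y,z:onplane(p,T,[150+x/2.353,120+y/2.353],z)[0].round(4)
for n,a in dict(railL=(264,203,.044),railR=(540,236,.044),gear=(486,226,.082),block=(340,203,.106),trayTL=(627,119,.024),trayTR=(752,126,.024),trayBL=(618,331,.024),trayBR=(747,337,.024),rTL=(42,229,.085),rTR=(143,204,.085),rBL=(72,337,.085),rBR=(170,309,.085),red=(53,243,.151),blue=(114,229,.151),yel=(66,299,.151),grn=(126,284,.151)).items(): print(n,f(*a))
E
```

```text
railL [0.55  0.158 0.044]
railR [ 0.5052 -0.1807  0.044 ]
gear [ 0.5143 -0.1117  0.082 ]
block [0.541 0.062 0.106]
trayTL [ 0.6539 -0.2966  0.024 ]
trayTR [ 0.643  -0.4529  0.024 ]
trayBL [ 0.3887 -0.2757  0.024 ]
trayBR [ 0.3798 -0.4335  0.024 ]
rTL [0.5167 0.4159 0.085 ]
rTR [0.5452 0.2975 0.085 ]
rBL [0.3889 0.3776 0.085 ]
rBR [0.42   0.2639 0.085 ]
red [0.4935 0.3843 0.151 ]
blue [0.5086 0.3163 0.151 ]
yel [0.4301 0.3682 0.151 ]
grn [0.446  0.3016 0.151 ]
```

```bash
python3 -c "
from h import *
print(plan(.55,-.011,.25,-.13))"
```

```text
(array([ 532.5, -411.9,  -52.1]), array([0.   , 0.   , 0.364]))
```

Call:
{"fn": "arm_command", "kwargs": {
  "claw": [93,93,93,93,93,93,93,93,93,93],
  "dp": [
    [30,-23,-20],
    [60,-46,-52],
    [90,-70,-52],
    [120,-93,-52],
    [150,-116,-52],
    [180,-140,-52],
    [210,-163,-52],
    [240,-186,-52],
    [266,-206,-52],
    [266,-206,-52]
  ],
  "twist": [
    [0,0,0],
    [0,0,0],
    [0,0,0],
    [0,0,0],
    [0,0,0],
    [0,0,0],
    [0,0,0],
    [0,0,0],
    [0,0,0],
    [0,0,0]
  ]
}}

```text
time_s: 2.0
ee_pos: [0.3402, -0.2701, 0.2502]
eef_rot: [-3.141, -0.001, 0.238]
wrist_force: [-0.4, -0.9, 0.0]
opening: 1.003
```

Call:
{"fn": "arm_command", "kwargs": {
  "claw": [93,93,93,93,93,93,93,93,93,93],
  "dp": [
    [30,-23,0],
    [60,-46,0],
    [90,-70,0],
    [120,-93,0],
    [150,-116,0],
    [180,-140,0],
    [210,-163,0],
    [240,-186,0],
    [266,-206,0],
    [266,-206,0]
  ],
  "twist": [
    [0,0,0.05],
    [0,0,0.1],
    [0,0,0.15],
    [0,0,0.2],
    [0,0,0.25],
    [0,0,0.3],
    [0,0,0.35],
    [0,0,0.364],
    [0,0,0.364],
    [0,0,0.364]
  ]
}}

```text
time_s: 3.0
ee_pos: [0.5513, -0.0091, 0.2494]
eef_rot: [-3.141, -0.0, -0.127]
wrist_force: [0.1, -0.3, -0.5]
opening: 0.998
```

```bash
python3 - <<'E'
from h import *
s=status.state(); print(s['ee_pos'],s['eef_rot'],s['time_s'],s['joint_positions'])
im,d=eyes.capture("wrist"); p,T=campose("wrist",s)
cv2.imwrite("pics/w1.png",im[:,:,::-1]); np.savez("w1.npz",im=im,d=d,T=T)
cv2.imwrite("pics/w1b.png",cv2.resize(im[:,:,::-1],(800,500)))
X=cloud(p,T,d); Z=X[...,2]
# hub top
for lo,hi,n in [(.074,.09,'hub'),(.095,.115,'block')]:
    m=(Z>lo)&(Z<hi)&(abs(X[...,1]+.01)<.2)&(abs(X[...,0]-.53)<.12); print(n,m.sum(),X[m].mean(0).round(4),np.median(Z[m]))
m=(Z>.03)&(Z<.05)&(abs(X[...,1]+.01)<.2)&(abs(X[...,0]-.53)<.12);print(cv2.minAreaRect((X[m][:,:2]*1000).astype(np.float32)),np.median(Z[m]))
E
```

```text
[ 0.55132176 -0.00905235  0.24941581] [-3.14064298e+00 -2.53725402e-04 -1.27028310e-01] 3.0 [-2.19435191e-01  2.31941245e-01  1.44460146e+00  9.74499767e-04
  1.46488499e+00  1.47828639e+00]
hub 1219 [ 0.5302 -0.0623  0.0818] 0.0816003874227954
block 1716 [0.5489 0.0648 0.1048] 0.10590088469116435
((532.7129516601562, -10.53216552734375), (349.9637145996094, 84.64334106445312), 82.02336120605469) 0.04345607068176799
```

View pics/w1b.png

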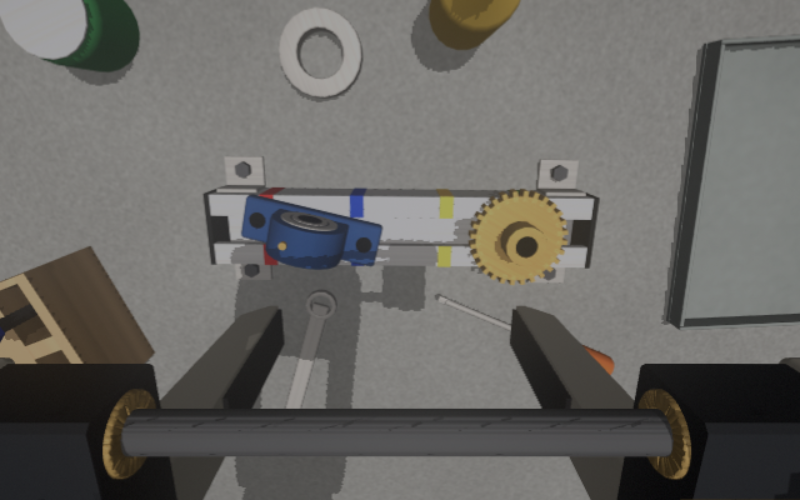

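```bash
cat > meas.py <<'E'
from h import *
w=np.load("w1.npz"); im,d,T=w['im'],w['d'],w['T']; p=eyes.camera_params("wrist")
X=cloud(p,T,d); Z=X[...,2]; hsv=cv2.cvtColor(im,cv2.COLOR_RGB2HSV); H,S,V=[hsv[...,i] for i in range(3)]
roi=(abs(X[...,1]+.01)<.2)&(abs(X[...,0]-.53)<.1)
rect=lambda m:cv2.minAreaRect((X[m][:,:2]*1000).astype(np.float32))
top=roi&(Z>.0405)&(Z<.0475)&(S<60)&(V>120)
c=cv2.morphologyEx(top.astype(np.uint8),cv2.MORPH_OPEN,np.ones((3,3)))>0
print('rail top',rect(c),c.sum(),np.median(Z[c]))
th=-.13
Rl=np.array([[np.cos(th),np.sin(th)],[-np.sin(th),np.cos(th)]])
L=X[c][:,:2]@Rl.T   # local rail coords (about world origin)
for a,b in [(-.06,-.03),(-.03,0),(0,.03),(.03,.06),(.06,.09),(-.2,-.14),(.1,.16)]:
    k=(L[:,1]>a)&(L[:,1]<b)
    if k.sum()>50: 
        xs=np.sort(L[k,0]); g=np.diff(xs); i=g.argmax(); print((a,b),xs[[2,-3]].round(4),'gap',xs[i].round(4),xs[i+1].round(4))
blue=roi&(H>105)&(H<125)&(S>120)
m=blue&(Z>.054)&(Z<.062); print('foot',rect(m),m.sum())
m=blue&(Z>.075); print('housing',rect(m),m.sum())
br=roi&(H>15)&(H<30)&(S>80)
m=br&(Z>.052)&(Z<.063); print('disc',cv2.minEnclosingCircle((X[m][:,:2]*1000).astype(np.float32)))
m=br&(Z>.077)&(Z<.09); print('hub',cv2.minEnclosingCircle((X[m][:,:2]*1000).astype(np.float32)),np.median(Z[m]))
for n,lo,hi in [('red',170,180),('blue',110,128),('yellow',22,34),('green',45,85)]:
    m=roi&(H>=lo)&(H<=hi)&(S>110)&(Z>.040)&(Z<.0475)
    m=cv2.morphologyEx(m.astype(np.uint8),cv2.MORPH_OPEN,np.ones((2,2)))>0
    l=X[m][:,:2]@Rl.T; 
    if m.sum(): print(n,m.sum(),X[m].mean(0).round(4),'local y pct',np.percentile(l[:,1],[2,50,98]).round(4),'x',np.percentile(l[:,0],[2,98]).round(4))
E
python3 meas.py
```

```text
rail top ((534.8460083007812, -10.847824096679688), (340.94140625, 64.08692169189453), 82.02680969238281) 4383 0.04348323633408935
(-0.03, 0) [0.4999 0.5627] gap 0.5167 0.5442
(0, 0.03) [0.4997 0.5626] gap 0.5181 0.5443
(0.03, 0.06) [0.5007 0.5637] gap 0.5181 0.5442
(0.06, 0.09) [0.5042 0.5636] gap 0.5193 0.5451
(0.1, 0.16) [0.5465 0.5644] gap 0.5478 0.5485
foot ((547.6234130859375, 66.8262710571289), (116.97395324707031, 36.41963577270508), 68.82472229003906) 1090
housing ((547.8040771484375, 64.82339477539062), (46.928836822509766, 28.87322998046875), 65.50343322753906) 911
disc ((518.3529663085938, -112.94444274902344), 42.87306213378906)
hub ((518.3184814453125, -112.66834259033203), 16.993013381958008) 0.08141824252360058
red 6 [0.5243 0.1108 0.0441] local y pct [0.1769 0.178  0.1786] x [0.5042 0.507 ]
blue 185 [0.5595 0.0254 0.0441] local y pct [0.0924 0.098  0.103 ] x [0.5    0.5634]
yellow 308 [ 0.5298 -0.0515  0.0438] local y pct [0.0127 0.0176 0.0226] x [0.4987 0.5626]
```

```bash
python3 -c "
from h import *
print(plan(.5476,.0668,.14,1.20))
print(plan(.5476,.0668,.0695,1.20))"
```

```text
(array([-12.3, -76.4, 109.4]), array([-0.000e+00,  1.000e-03, -1.328e+00]))
(array([-12.2, -76.4, 179.9]), array([-0.000e+00,  1.000e-03, -1.328e+00]))
```

Call:
{"fn": "arm_command", "kwargs": {
  "claw": [93,93,93,93,93,93,93,93,93,93],
  "dp": [
    [-2,-20,0],
    [-4,-40,10],
    [-8,-60,20],
    [-12,-76,35],
    [-12,-76,50],
    [-12,-76,65],
    [-12,-76,80],
    [-12,-76,95],
    [-12,-76,109],
    [-12,-76,109]
  ],
  "twist": [
    [0,0,-0.14],
    [0,0,-0.28],
    [0,0,-0.42],
    [0,0,-0.56],
    [0,0,-0.7],
    [0,0,-0.84],
    [0,0,-0.98],
    [0,0,-1.12],
    [0,0,-1.25],
    [0,0,-1.328]
  ]
}}

```text
time_s: 4.05
ee_pos: [0.5456, 0.064, 0.1389]
eef_rot: [-3.138, 0.002, 1.201]
wrist_force: [0.3, -0.3, -0.5]
opening: 1.0
```

Call:
{"fn": "arm_command", "kwargs": {
  "claw": [93,93,93,93,93,93,20,20,20,20],
  "dp": [
    [0,0,14],
    [0,0,28],
    [0,0,42],
    [0,0,56],
    [0,0,70],
    [0,0,70],
    [0,0,70],
    [0,0,70],
    [0,0,70],
    [0,0,70]
  ],
  "twist": [
    [0,0,0],
    [0,0,0],
    [0,0,0],
    [0,0,0],
    [0,0,0],
    [0,0,0],
    [0,0,0],
    [0,0,0],
    [0,0,0],
    [0,0,0]
  ]
}}

```text
time_s: 5.05
ee_pos: [0.5479, 0.0658, 0.0716]
eef_rot: [3.14, -0.0, 1.198]
wrist_force: [-0.2, -0.8, 0.7]
opening: 0.705
```

```bash
cat > tray.py <<'E'
from h import *
im,d=eyes.capture("top"); p,T=campose("top"); X=cloud(p,T,d)
print([ (r['extent'],round(r['confidence'],2)) for r in eyes.look_for("top","tray")[:2]])
Z=X[...,2]
m=(X[...,1]<-.24)&(X[...,1]>-.6)&(X[...,0]>.28)&(X[...,0]<.75)&(Z>.014)&(Z<.034)
m=cv2.morphologyEx(m.astype(np.uint8),cv2.MORPH_OPEN,np.ones((2,2)))>0
print('rim rect',cv2.minAreaRect((X[m][:,:2]*1000).astype(np.float32)),m.sum())
E
python3 tray.py; python3 -c "
from h import *
s=status.state();print(s['ee_pos'],s['eef_rot'],s['opening'],s['wrist_force'])"
```

```text
[([413.9, 168.0, 56.9, 97.4], 0.74), ([336.7, 137.2, 19.7, 27.2], 0.31)]
rim rect ((514.2347412109375, -298.418701171875), (285.0139465332031, 610.191650390625), 2.361198663711548) 564
[0.54769944 0.06592842 0.07136605] [ 3.14089952e+00 -1.95931203e-04  1.19791324e+00] 0.6197582287450255 [-0.8147552   0.69259715  0.70913538]
```

Call:
{"fn": "arm_command", "kwargs": {
  "claw": [20,20,20,20,20,20,20,20,20,20],
  "dp": [
    [0,0,0],
    [0,0,0],
    [0,0,0],
    [0,0,0],
    [0,0,0],
    [0,0,0],
    [0,0,-10],
    [0,0,-30],
    [0,0,-60],
    [0,0,-90]
  ],
  "twist": [
    [0,0,0],
    [0,0,0],
    [0,0,0],
    [0,0,0],
    [0,0,0],
    [0,0,0],
    [0,0,0],
    [0,0,0],
    [0,0,0],
    [0,0,0]
  ]
}}

```text
time_s: 6.15
ee_pos: [0.5462, 0.0659, 0.1609]
eef_rot: [-3.138, 0.001, 1.198]
wrist_force: [0.3, -0.0, -6.7]
opening: 0.317
```

```bash
sed -i "s/print('rim.*/n,lab,st,_=cv2.connectedComponentsWithStats(m.astype(np.uint8))\nfor i in range(1,n):\n    if st[i,4]>60: print('rim',cv2.minAreaRect((X[lab==i][:,:2]*1000).astype(np.float32)),st[i])/" tray.py
python3 tray.py; python3 -c "
from h import *
s=status.state();print(s['ee_pos'],s['eef_rot'],s['opening'],s['wrist_force'])
print(plan(.588,-.371,.16,1.49)); print(plan(0.588,-.371,.031,1.49,(.588,-.371,.16,1.49)))"
```

```text
[([414.5, 167.7, 54.7, 99.6], 0.69)]
rim ((514.2410888671875, -441.4165344238281), (32.816524505615234, 271.90155029296875), 86.03803253173828) [463 173  10  92 238]
[0.55014843 0.06572886 0.16486536] [ 3.13429443e+00 -2.18582185e-03  1.19784540e+00] 0.3206793975244441 [ 1.909384    0.63432197 -7.23438741]
(array([-392.9,  194.3,    5.4]), array([ 0.008, -0.001, -0.292]))
(array([  0.,  -0., 129.]), array([0., 0., 0.]))
```

Call:
{"fn": "arm_command", "kwargs": {
  "claw": [20,20,20,20,20,20,20,20,20,20],
  "dp": [
    [-20,10,0],
    [-60,30,0],
    [-105,52,0],
    [-150,74,0],
    [-197,97,0],
    [-242,120,0],
    [-287,142,0],
    [-330,164,0],
    [-366,182,0],
    [-393,194,0]
  ],
  "twist": [
    [0,0,0],
    [0,0,-0.04],
    [0,0,-0.08],
    [0,0,-0.12],
    [0,0,-0.16],
    [0,0,-0.2],
    [0,0,-0.24],
    [0,0,-0.27],
    [0,0,-0.292],
    [0,0,-0.292]
  ]
}}

```text
time_s: 7.25
ee_pos: [0.5836, -0.3736, 0.1574]
eef_rot: [-3.138, -0.002, 1.488]
wrist_force: [0.0, -0.1, -7.5]
opening: 0.317
```

```bash
python3 - <<'E'
from h import *
s=status.state();print(s['ee_pos'],s['eef_rot'],s['opening'],s['wrist_force'])
im,d=eyes.capture("wrist"); p,T=campose("wrist",s)
X=cloud(p,T,d);Z=X[...,2]
cv2.imwrite("pics/w2.png",im[:,:,::-1])
m=(Z>.018)&(Z<.03)&(X[...,1]<-.2)&(X[...,1]>-.6)
m=cv2.morphologyEx(m.astype(np.uint8),cv2.MORPH_OPEN,np.ones((2,2)))>0
n,lab,st,_=cv2.connectedComponentsWithStats(m.astype(np.uint8))
for i in range(1,n):
    if st[i,4]>100: print('rim',cv2.minAreaRect((X[lab==i][:,:2]*1000).astype(np.float32)),st[i])
hsv=cv2.cvtColor(im,cv2.COLOR_RGB2HSV)
b=(hsv[...,0]>105)&(hsv[...,0]<125)&(hsv[...,1]>120); 
print('block',b.sum(),cv2.minAreaRect((X[b][:,:2]*1000).astype(np.float32)),np.percentile(Z[b],[3,50,97]))
E
```

```text
[ 0.5835618  -0.37360884  0.15744813] [-3.13832873e+00 -1.50341949e-03  1.48827077e+00] 0.31748654407016946 [ 0.0394427  -0.0768275  -7.54215318]
rim ((462.376708984375, -241.1309356689453), (16.677452087402344, 276.5346374511719), 71.2877197265625) [  7   0  31  21 462]
rim ((516.7755126953125, -374.31378173828125), (172.4798583984375, 289.17437744140625), 85.69879913330078) [  88   96  314  170 4273]
block 7753 ((507.61395263671875, -416.2574157714844), (645.2620239257812, 128.9851531982422), 30.168670654296875) [0.00881549 0.1901783  0.19618133]
```

View pics/w2.png

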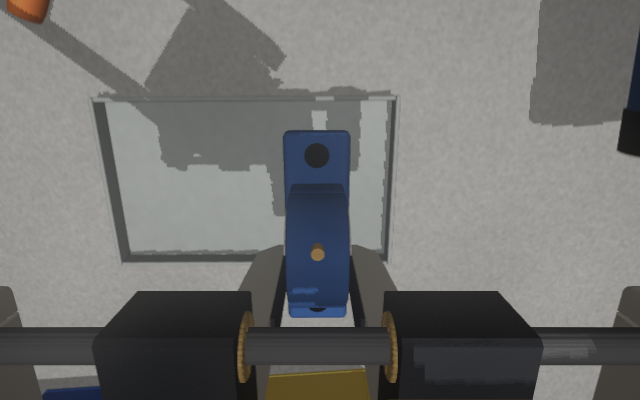

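```bash
python3 - <<'E'
from h import *
p,T=campose("wrist")
for uv in [(92,97),(397,97),(122,262),(389,262)]: print(uv,onplane(p,T,uv,.024)[0].round(4))
E
```

```text
(92, 97) [ 0.3975 -0.2838  0.024 ]
(397, 97) [ 0.6575 -0.306   0.024 ]
(122, 262) [ 0.385  -0.4388  0.024 ]
(389, 262) [ 0.6465 -0.4609  0.024 ]
```

Call:
{"fn": "arm_command", "kwargs": {
  "claw": [20,20,20,20,20,20,20,20,20,20],
  "dp": [
    [-2,0,15],
    [-2,0,35],
    [-2,0,55],
    [-2,0,75],
    [-2,0,92],
    [-2,0,105],
    [-2,0,114],
    [-2,0,120],
    [-2,0,124],
    [-2,0,124]
  ],
  "twist": [
    [0,0,0],
    [0,0,0],
    [0,0,0],
    [0,0,0],
    [0,0,0],
    [0,0,0],
    [0,0,0],
    [0,0,0],
    [0,0,0],
    [0,0,0]
  ]
}}

```text
time_s: 8.3
ee_pos: [0.5848, -0.3727, 0.0368]
eef_rot: [-3.141, -0.0, 1.49]
wrist_force: [-0.6, -0.1, -7.0]
opening: 0.319
```

Call:
{"fn": "arm_command", "kwargs": {
  "claw": [20,20,60,60,60,60,60,60,60,60],
  "dp": [
    [0,0,1],
    [0,0,1],
    [0,0,1],
    [0,0,1],
    [0,0,1],
    [0,0,1],
    [0,0,-10],
    [0,0,-40],
    [0,0,-80],
    [0,0,-120]
  ],
  "twist": [
    [0,0,0],
    [0,0,0],
    [0,0,0],
    [0,0,0],
    [0,0,0],
    [0,0,0],
    [0,0,0],
    [0,0,0],
    [0,0,0],
    [0,0,0]
  ]
}}

```text
time_s: 9.3
ee_pos: [0.5845, -0.3725, 0.1588]
eef_rot: [-3.141, -0.0, 1.49]
wrist_force: [1.5, 0.1, 0.2]
opening: 0.645
```

```bash
python3 - <<'E'
from h import *
s=status.state();print(s['ee_pos'],s['eef_rot'],s['opening'],s['wrist_force'])
im,d=eyes.capture("wrist"); p,T=campose("wrist",s)
X=cloud(p,T,d);Z=X[...,2]
cv2.imwrite("pics/w3.png",im[:,:,::-1])
hsv=cv2.cvtColor(im,cv2.COLOR_RGB2HSV)
b=(hsv[...,0]>105)&(hsv[...,0]<125)&(hsv[...,1]>120)&(X[...,1]<-.25)&(Z<.09)
for lo,hi in [(.01,.03),(.04,.08)]:
    k=b&(Z>lo)&(Z<hi); print('block',k.sum(),cv2.minAreaRect((X[k][:,:2]*1000).astype(np.float32)),np.percentile(Z[k],[3,50,97]))
print(plan(.5183,-.1127,.12,1.43))
E
```

```text
[ 0.5845266  -0.3725484   0.15876812] [-3.14120773e+00 -2.92985183e-04  1.48978789e+00] 0.6452025426681256 [1.50816224 0.06452005 0.19967111]
block 1166 ((544.6123046875, -471.89129638671875), (323.0744323730469, 65.18877410888672), 67.22881317138672) [0.01133684 0.01761336 0.02860907]
block 814 ((584.5987548828125, -378.4200744628906), (46.067039489746094, 28.63753318786621), 86.55523681640625) [0.05959629 0.06758324 0.06983459]
(array([256.3, -90.7,  45. ]), array([0.01 , 0.007, 0.06 ]))
```

View pics/w3.png

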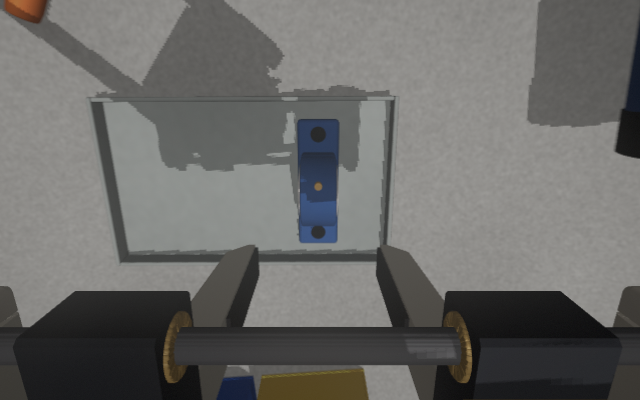

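Call:
{"fn": "arm_command", "kwargs": {
  "claw": [93,93,93,93,93,93,93,93,93,93],
  "dp": [
    [30,-10,0],
    [70,-24,0],
    [110,-38,5],
    [150,-52,15],
    [190,-66,25],
    [225,-79,35],
    [250,-88,45],
    [256,-91,45],
    [256,-91,45],
    [256,-91,45]
  ],
  "twist": [
    [0,0,0],
    [0,0,0],
    [0,0,0.06],
    [0,0,0.06],
    [0,0,0.06],
    [0,0,0.06],
    [0,0,0.06],
    [0,0,0.06],
    [0,0,0.06],
    [0,0,0.06]
  ]
}}

```text
time_s: 10.35
ee_pos: [0.516, -0.1115, 0.113]
eef_rot: [3.139, 0.001, 1.43]
wrist_force: [-0.2, -1.8, 0.4]
opening: 0.999
```

```bash
python3 - <<'E'
from h import *
s=status.state();print(s['ee_pos'],s['eef_rot'],s['opening'],s['wrist_force'])
print(plan(.5183,-.1127,.0615,s['eef_rot'][2]))
E
```

```text
[ 0.51599826 -0.11149824  0.11303049] [3.13917737e+00 1.13681624e-03 1.42968721e+00] 0.9985221450821143 [-0.17022272 -1.79530538  0.42051283]
(array([-0.8,  2.3, 51.5]), array([0.002, 0.001, 0.   ]))
```

Call:
{"fn": "arm_command", "kwargs": {
  "claw": [93,93,93,93,93,93,25,25,25,25],
  "dp": [
    [-1,2,15],
    [-1,2,30],
    [-1,2,40],
    [-1,2,47],
    [-1,2,51],
    [-1,2,51],
    [-1,2,51],
    [-1,2,51],
    [-1,2,51],
    [-1,2,51]
  ],
  "twist": [
    [0,0,0],
    [0,0,0],
    [0,0,0],
    [0,0,0],
    [0,0,0],
    [0,0,0],
    [0,0,0],
    [0,0,0],
    [0,0,0],
    [0,0,0]
  ]
}}

```text
time_s: 11.35
ee_pos: [0.5168, -0.1115, 0.0613]
eef_rot: [3.141, 0.0, 1.43]
wrist_force: [-0.6, -0.5, -0.4]
opening: 0.704
```

Call:
{"fn": "arm_command", "kwargs": {
  "claw": [25,25,25,25,25,25],
  "dp": [
    [0,0,0],
    [0,0,0],
    [0,0,0],
    [0,0,0],
    [0,0,0],
    [0,0,0]
  ],
  "twist": [
    [0,0,0],
    [0,0,0],
    [0,0,0],
    [0,0,0],
    [0,0,0],
    [0,0,0]
  ]
}}

```text
time_s: 11.95
ee_pos: [0.517, -0.1117, 0.0616]
eef_rot: [3.141, 0.0, 1.43]
wrist_force: [-0.2, 0.6, 4.8]
opening: 0.272
```

Call:
{"fn": "arm_command", "kwargs": {
  "claw": [25,25,25,25,25],
  "dp": [
    [0,0,-8],
    [0,0,-25],
    [0,0,-50],
    [0,0,-75],
    [0,0,-75]
  ],
  "twist": [
    [0,0,0],
    [0,0,0],
    [0,0,0],
    [0,0,0],
    [0,0,0]
  ]
}}

```text
time_s: 12.45
ee_pos: [0.5186, -0.1123, 0.1396]
eef_rot: [3.136, 0.002, 1.43]
wrist_force: [0.9, 0.0, 0.2]
opening: 0.27
```

```bash
python3 - <<'E'
from h import *
s=status.state();print(s['ee_pos'],s['eef_rot'],s['opening'],s['wrist_force'])
im,d=eyes.capture("top"); cv2.imwrite("pics/t4.png",im[:,:,::-1])
print([r['extent'] for r in eyes.look_for("top","tray")[:1]])
print(plan(.462,-.368,.137,s['eef_rot'][2]))
E
```

```text
[ 0.51862491 -0.11234377  0.13958333] [3.13569482e+00 1.72802974e-03 1.42987490e+00] 0.2702794615736991 [0.92414292 0.02247495 0.17013701]
[[414.3, 167.0, 57.1, 99.2]]
(array([-261.6,  -18.1,   -0.6]), array([ 0.001,  0.   , -0.   ]))
```

```bash
python3 - <<'E'
from h import *
s=status.state()
im,d=eyes.capture("wrist"); p,T=campose("wrist",s); X=cloud(p,T,d); Z=X[...,2]
np.savez("w5.npz",im=im,d=d,T=T)
cv2.imwrite("pics/w5.png",im[:,:,::-1])
hsv=cv2.cvtColor(im,cv2.COLOR_RGB2HSV);H,S=hsv[...,0],hsv[...,1]
br=(H>15)&(H<30)&(S>80)&(abs(X[...,0]-.52)<.1)&(abs(X[...,1]+.11)<.1)
for lo,hi in [(.05,.065),(.07,.095),(.12,.2)]:
    m=br&(Z>lo)&(Z<hi)
    if m.sum()>10: print((lo,hi),m.sum(),cv2.minEnclosingCircle((X[m][:,:2]*1000).astype(np.float32)),np.median(Z[m]))
E
```

```text
(0.05, 0.065) 6342 ((518.2322998046875, -112.5654067993164), 42.71513748168945) 0.05745855866973179
(0.07, 0.095) 1786 ((518.0484619140625, -112.34835052490234), 17.0288028717041) 0.08146915881888513
```

View pics/w5.png

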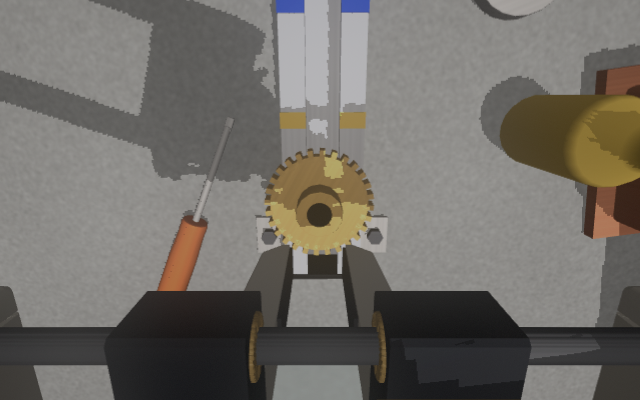

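```bash
python3 - <<'E'
from h import *
w=np.load("w5.npz"); p=eyes.camera_params("wrist"); T=w['T']; s=status.state()
Rt=R.from_euler('xyz',s['eef_rot']).as_matrix(); o=s['ee_pos']
for z in (0,-10,-19,-30,-65): print(z,[proj(p,T,o+Rt@np.array([0,y,z])/1000).round(0)[0] for y in (-12.5,0,12.5)])
# finger geometry in tool coordinates
X=cloud(p,T,w['d']); L=((X-o)@Rt)*1000
for v,cs in [(255,(265,270,280,370)),(270,(255,265,275,290,345,370)),(285,(250,262,275,288,345,360,378))]:
    print(v,[(c,L[v,c].round(0)) for c in cs])
m=(abs(L[...,0])<15)&(abs(L[...,1])<60)&(L[...,2]<10)&(L[...,2]>-60); print(m.sum())
for a in range(-40,8,4):
    k=m&(L[...,2]>=a)&(L[...,2]<a+4)
    if k.sum(): print(a,k.sum(),'y',np.percentile(L[k][:,1],[2,30,70,98]).round(1),'x',np.percentile(L[k][:,0],[2,98]).round(1))
E
```

```text
0 [array([294., 244.]), array([316., 244.]), array([338., 244.])]
-10 [array([293., 251.]), array([316., 251.]), array([339., 251.])]
-19 [array([292., 258.]), array([316., 258.]), array([340., 258.])]
-30 [array([290., 268.]), array([316., 268.]), array([342., 268.])]
-65 [array([284., 310.]), array([316., 310.]), array([348., 310.])]
255 [(265, array([  9., -24., -34.])), (270, array([  9., -21., -34.])), (280, array([  9., -17., -33.])), (370, array([  9.,  25., -34.]))]
270 [(255, array([  9., -26., -49.])), (265, array([  9., -22., -48.])), (275, array([  9., -18., -49.])), (290, array([  5., -12., -41.])), (345, array([  5.,  13., -41.])), (370, array([  9.,  23., -49.]))]
285 [(250, array([  9., -26., -61.])), (262, array([  9., -21., -61.])), (275, array([  9., -16., -61.])), (288, array([  4., -12., -52.])), (345, array([ -2.,  13., -43.])), (360, array([  9.,  17., -61.])), (378, array([  9.,  25., -61.]))]
2936
-40 282 y [-25.6 -16.3  17.1  26.7] x [-6.7  9.2]
-36 265 y [-25.2 -15.7  17.8  26.8] x [-1.9  9.2]
-32 242 y [-25.2 -15.7  16.3  26.5] x [-7.1  9.2]
-28 173 y [-21.7 -14.6  16.1  23.1] x [1.1 9.3]
-24 92 y [-18.  -12.3  14.3  19.6] x [-7.2  9.1]
```

```bash
python3 - <<'E'
from h import *
w=np.load("w5.npz"); s=status.state(); p=eyes.camera_params("wrist")
Rt=R.from_euler('xyz',s['eef_rot']).as_matrix(); o=s['ee_pos']
L=((cloud(p,w['T'],w['d'])-o)@Rt)*1000
m=(abs(L[...,0])<15)&(abs(L[...,1])<60)&(L[...,2]<15)&(L[...,2]>-60)
print(np.sort(L[m][:,2])[-15:].round(1))
v,u=np.where(m&(L[...,2]>-24)); print(u.min(),u.max(),v.min(),v.max())
im=w['im'][200:300,240:400,::-1]; cv2.imwrite("pics/w5c.png",cv2.resize(im,None,fx=5,fy=5,interpolation=cv2.INTER_NEAREST))
E
```

```text
[-21.5 -21.5 -21.4 -21.4 -21.4 -21.3 -21.2 -21.1 -21.1 -21.  -20.8 -20.6
 -20.6 -20.6 -20.3]
277 358 245 276
```

View pics/w5c.png

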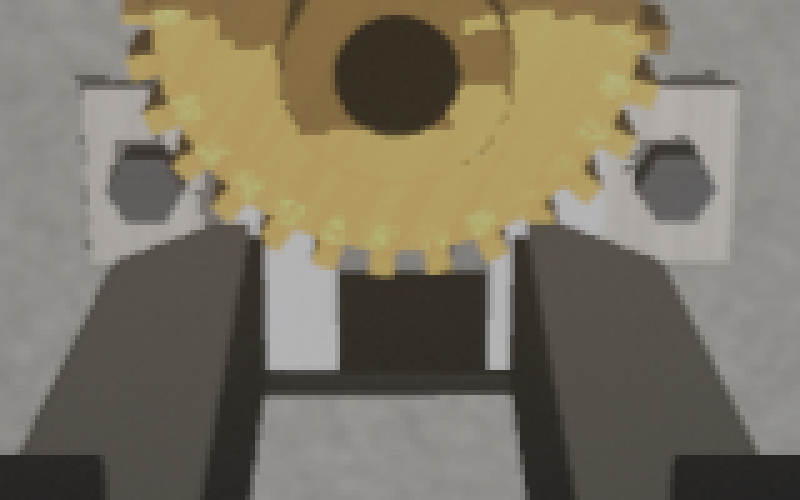

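Call:
{"fn": "arm_command", "kwargs": {
  "claw": [70,70,70,70,70,70,70,70,70,70],
  "dp": [
    [0,0,0],
    [0,0,0],
    [0,0,0],
    [0,0,0],
    [0,0,15],
    [0,0,35],
    [0,0,55],
    [0,0,75],
    [0,0,90],
    [0,0,98]
  ],
  "twist": [
    [0,0,0],
    [0,0,0],
    [0,0,0],
    [0,0,0],
    [0,0,0],
    [0,0,0],
    [0,0,0],
    [0,0,0],
    [0,0,0],
    [0,0,0]
  ]
}}

```text
time_s: 13.6
ee_pos: [0.5157, -0.1112, 0.0372]
eef_rot: [-3.139, -0.001, 1.43]
wrist_force: [-26.9, 9.2, 75.2]
opening: 0.751
```

Call:
{"fn": "arm_command", "kwargs": {
  "claw": [25,25,25,25,25,25,25,25],
  "dp": [
    [0,0,0],
    [0,0,0],
    [0,0,0],
    [0,0,0],
    [0,0,0],
    [0,0,0],
    [0,0,0],
    [0,0,0]
  ],
  "twist": [
    [0,0,0],
    [0,0,0],
    [0,0,0],
    [0,0,0],
    [0,0,0],
    [0,0,0],
    [0,0,0],
    [0,0,0]
  ]
}}

```text
time_s: 14.4
ee_pos: [0.5171, -0.1116, 0.0381]
eef_rot: [3.141, 0.0, 1.43]
wrist_force: [1.8, -0.7, -0.4]
opening: 0.361
```

Call:
{"fn": "arm_command", "kwargs": {
  "claw": [25,25,25,25,25],
  "dp": [
    [0,0,-5],
    [0,0,-20],
    [0,0,-45],
    [0,0,-70],
    [0,0,-80]
  ],
  "twist": [
    [0,0,0],
    [0,0,0],
    [0,0,0],
    [0,0,0],
    [0,0,0]
  ]
}}

```text
time_s: 14.9
ee_pos: [0.5168, -0.1116, 0.1194]
eef_rot: [3.141, 0.0, 1.43]
wrist_force: [0.5, -0.0, -6.6]
opening: 0.361
```

```bash
python3 - <<'E'
from h import *
s=status.state();print(s['ee_pos'],s['eef_rot'],s['opening'],s['wrist_force'])
im,d=eyes.capture("top"); print([r['extent'] for r in eyes.look_for("top","tray")[:1]])
print(plan(.462,-.367,.118,1.43,(.5171,-.1116,.118,1.43)))
E
```

```text
[ 0.51675923 -0.11155704  0.11942148] [3.14070459e+00 3.13255669e-04 1.42986363e+00] 0.36104854701348804 [ 0.51100028 -0.03364992 -6.58819874]
[[411.4, 169.7, 62.1, 96.7]]
(array([-260.6,  -18.7,   -0. ]), array([0., 0., 0.]))
```

Call:
{"fn": "arm_command", "kwargs": {
  "claw": [25,25,25,25,25,25,25,25,25,25],
  "dp": [
    [-20,-1,0],
    [-55,-4,0],
    [-95,-7,0],
    [-135,-10,0],
    [-175,-13,0],
    [-210,-15,0],
    [-240,-17,0],
    [-261,-19,0],
    [-261,-19,0],
    [-261,-19,0]
  ],
  "twist": [
    [0,0,0],
    [0,0,0],
    [0,0,0],
    [0,0,0],
    [0,0,0],
    [0,0,0],
    [0,0,0],
    [0,0,0],
    [0,0,0],
    [0,0,0]
  ]
}}

```text
time_s: 16.0
ee_pos: [0.4599, -0.3664, 0.1157]
eef_rot: [-3.138, -0.003, 1.428]
wrist_force: [-0.3, -0.1, -6.6]
opening: 0.36
```

```bash
python3 - <<'E'
from h import *
s=status.state();print(s['ee_pos'],s['eef_rot'],s['opening'],s['wrist_force'])
im,d=eyes.capture("wrist"); cv2.imwrite("pics/w6.png",im[:,:,::-1]); p,T=campose("wrist",s)
c,si=np.cos(-.085),np.sin(-.085); Rr=np.array([[c,-si],[si,c]])
for q in [(-.135,.08),(.135,.08),(-.135,-.08),(.135,-.08)]: print(proj(p,T,np.r_[Rr@q+[.5216,-.3724],.024]).round(0))
E
```

```text
[ 0.45987026 -0.36638422  0.11574415] [-3.13848699 -0.00319293  1.42837176] 0.3595761884782441 [-0.28714811 -0.13630196 -6.56652358]
[[214. 103.]]
[[579.  81.]]
[[240. 292.]]
[[551. 277.]]
```

View pics/w6.png

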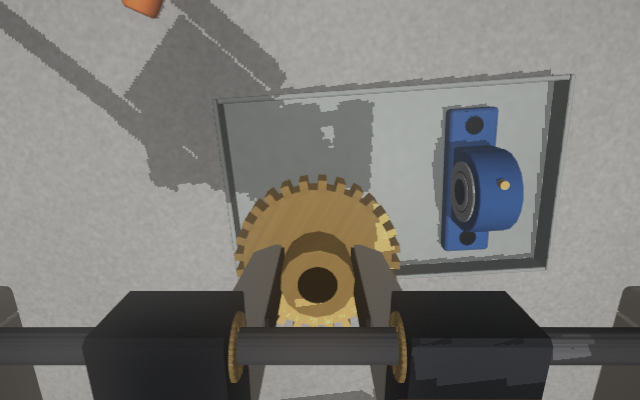

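Call:
{"fn": "arm_command", "kwargs": {
  "claw": [25,25,25,25,25,25,25,25,25,25],
  "dp": [
    [0,0,10],
    [0,0,30],
    [0,0,50],
    [0,0,70],
    [0,0,85],
    [0,0,97],
    [0,0,105],
    [0,0,110],
    [0,0,112],
    [0,0,112]
  ],
  "twist": [
    [0,0,0],
    [0,0,0],
    [0,0,0],
    [0,0,0],
    [0,0,0],
    [0,0,0],
    [0,0,0],
    [0,0,0],
    [0,0,0],
    [0,0,0]
  ]
}}

```text
time_s: 17.05
ee_pos: [0.4613, -0.3674, 0.0061]
eef_rot: [3.141, 0.0, 1.43]
wrist_force: [0.3, 0.2, -6.4]
opening: 0.361
```

Call:
{"fn": "arm_command", "kwargs": {
  "claw": [25,25],
  "dp": [
    [0,0,3],
    [0,0,4]
  ],
  "twist": [
    [0,0,0],
    [0,0,0]
  ]
}}

```text
time_s: 17.25
ee_pos: [0.4613, -0.3675, 0.0022]
eef_rot: [3.141, 0.001, 1.43]
wrist_force: [-0.4, -0.2, -6.9]
opening: 0.359
```

Call:
{"fn": "arm_command", "kwargs": {
  "claw": [25,25,25,25,55,55,55,55,55],
  "dp": [
    [0,0,1.5],
    [0,0,3],
    [0,0,3],
    [0,0,3],
    [0,0,3],
    [0,0,3],
    [0,0,3],
    [0,0,3],
    [0,0,3]
  ],
  "twist": [
    [0,0,0],
    [0,0,0],
    [0,0,0],
    [0,0,0],
    [0,0,0],
    [0,0,0],
    [0,0,0],
    [0,0,0],
    [0,0,0]
  ]
}}

```text
time_s: 18.15
ee_pos: [0.4613, -0.3674, -0.0007]
eef_rot: [3.141, 0.0, 1.43]
wrist_force: [-0.6, -0.3, 0.1]
opening: 0.589
```

Call:
{"fn": "arm_command", "kwargs": {
  "claw": [55,55,55,55,55,55,55,55],
  "dp": [
    [0,0,-10],
    [0,0,-40],
    [0,0,-85],
    [0,0,-130],
    [0,0,-170],
    [0,0,-210],
    [0,0,-230],
    [0,0,-230]
  ],
  "twist": [
    [0,0,0],
    [0,0,0],
    [0,0,0],
    [0,0,0],
    [0,0,0],
    [0,0,0],
    [0,0,0],
    [0,0,0]
  ]
}}

```text
time_s: 18.95
ee_pos: [0.4625, -0.3687, 0.2338]
eef_rot: [3.135, 0.006, 1.43]
wrist_force: [0.9, 0.3, 0.1]
opening: 0.591
```

```bash
python3 - <<'E'
from h import *
s=status.state();print(s['ee_pos'],s['eef_rot'],s['opening'],s['joint_positions'].round(2))
im,d=eyes.capture("wrist"); cv2.imwrite("pics/w7.png",im[:,:,::-1]); p,T=campose("wrist",s)
X=cloud(p,T,d);Z=X[...,2]
hsv=cv2.cvtColor(im,cv2.COLOR_RGB2HSV);H,S=hsv[...,0],hsv[...,1]
br=(H>15)&(H<30)&(S>80)&(abs(X[...,0]-.46)<.1)&(abs(X[...,1]+.367)<.1)
for lo,hi in [(.01,.025),(.03,.055)]:
    m=br&(Z>lo)&(Z<hi); print((lo,hi),m.sum(),cv2.minEnclosingCircle((X[m][:,:2]*1000).astype(np.float32)),np.percentile(Z[m],[5,50,95]))
q=s['ee_pos']
print(plan(.49,-.05,.25,.85),plan(.475,.34,.25,.26,(.49,-.05,.25,.85)))
E
```

```text
[ 0.46252229 -0.36873722  0.23379778] [3.1352383  0.00555093 1.42990853] 0.5909169583040692 [-0.86  0.31  1.38  0.    1.44 -0.72]
(0.01, 0.025) 3007 ((461.06365966796875, -367.67059326171875), 42.404727935791016) [0.01606409 0.01746707 0.01886676]
(0.03, 0.055) 606 ((461.4747009277344, -367.8000183105469), 16.90152931213379) [0.03703985 0.04144609 0.04266804]
(array([318.6, -16.5, -19.9]), array([0.004, 0.002, 0.58 ])) (array([ 283.1, -268.7,   -0. ]), array([ 0.  , -0.  ,  0.59]))
```

Call:
{"fn": "arm_command", "kwargs": {
  "claw": [55,55,55,55,55,55,55,55,55],
  "dp": [
    [40,-2,-20],
    [80,-4,-20],
    [120,-6,-20],
    [160,-8,-20],
    [200,-10,-20],
    [240,-12,-20],
    [280,-15,-20],
    [318,-17,-20],
    [318,-17,-20]
  ],
  "twist": [
    [0,0,0.07],
    [0,0,0.14],
    [0,0,0.21],
    [0,0,0.28],
    [0,0,0.35],
    [0,0,0.42],
    [0,0,0.5],
    [0,0,0.58],
    [0,0,0.58]
  ]
}}

```text
time_s: 19.9
ee_pos: [0.4878, -0.0455, 0.2473]
eef_rot: [-3.137, -0.0, 0.853]
wrist_force: [0.7, -0.4, 0.5]
opening: 0.591
```

Call:
{"fn": "arm_command", "kwargs": {
  "claw": [55,55,55,55,55,55,55,55,55,55],
  "dp": [
    [28,-27,0],
    [60,-57,0],
    [92,-87,0],
    [124,-117,0],
    [156,-148,0],
    [188,-178,0],
    [220,-208,0],
    [252,-239,0],
    [283,-269,0],
    [283,-269,0]
  ],
  "twist": [
    [0,0,0.06],
    [0,0,0.12],
    [0,0,0.18],
    [0,0,0.25],
    [0,0,0.32],
    [0,0,0.39],
    [0,0,0.46],
    [0,0,0.53],
    [0,0,0.59],
    [0,0,0.59]
  ]
}}

```text
time_s: 20.9
ee_pos: [0.4724, 0.3438, 0.2466]
eef_rot: [-3.14, 0.003, 0.264]
wrist_force: [0.1, -0.4, -0.6]
opening: 0.591
```

Call:
{"fn": "arm_command", "kwargs": {
  "claw": [55,55],
  "dp": [
    [0,0,0],
    [0,0,0]
  ],
  "twist": [
    [0,0,0],
    [0,0,0]
  ]
}}

```text
time_s: 21.1
ee_pos: [0.4738, 0.3386, 0.2479]
eef_rot: [3.14, 0.002, 0.26]
wrist_force: [0.0, -0.9, -0.2]
opening: 0.59
```

```bash
cat > rack.py <<'E'
from h import *
s=status.state();print(s['ee_pos'],s['eef_rot'],s['time_s'],s['joint_positions'].round(2))
im,d=eyes.capture("wrist"); cv2.imwrite("pics/w8.png",im[:,:,::-1]); p,T=campose("wrist",s)
np.savez("w8.npz",im=im,d=d,T=T)
X=cloud(p,T,d);Z=X[...,2]
hsv=cv2.cvtColor(im,cv2.COLOR_RGB2HSV);H,S,V=hsv[...,0],hsv[...,1],hsv[...,2]
m=(Z>.081)&(Z<.089)&(H>8)&(H<25)&(S>40)&(X[...,1]>.2)
print('rack top',cv2.minAreaRect((X[m][:,:2]*1000).astype(np.float32)),m.sum(),np.median(Z[m]))
for n,lo,hi in [('red',172,180),('blue',108,128),('yellow',22,36),('green',50,85)]:
    h=((H>=lo)&(H<=hi)|((n=='red')&(H<5)))&(S>100)&(Z>.12)&(Z<.17)&(X[...,1]>.2)
    if h.sum()<30: print(n,'none');continue
    t=h&(Z>np.percentile(Z[h],97)-.004)
    print(n,h.sum(),t.sum(),'top mean',X[t].mean(0).round(4),cv2.minAreaRect((X[t][:,:2]*1000).astype(np.float32)))
E
python3 rack.py
```

```text
[0.47377296 0.33857252 0.24789924] [3.14046776e+00 2.01499162e-03 2.59737860e-01] 21.1 [ 0.43  0.29  1.37 -0.    1.48  1.74]
rack top ((472.36700439453125, 345.87982177734375), (130.26870727539062, 118.22222137451172), 13.720606803894043) 8764 0.08446466873274894
red 15711 12609 top mean [0.5235 0.5486 0.1594] ((524.2867431640625, 551.310791015625), (92.16616821289062, 76.72303771972656), 5.78275203704834)
blue 2081 611 top mean [0.4162 0.4357 0.1496] ((408.7171630859375, 447.62237548828125), (31.114713668823242, 350.0917663574219), 41.090572357177734)
yellow none
green none
```

View pics/w8.png

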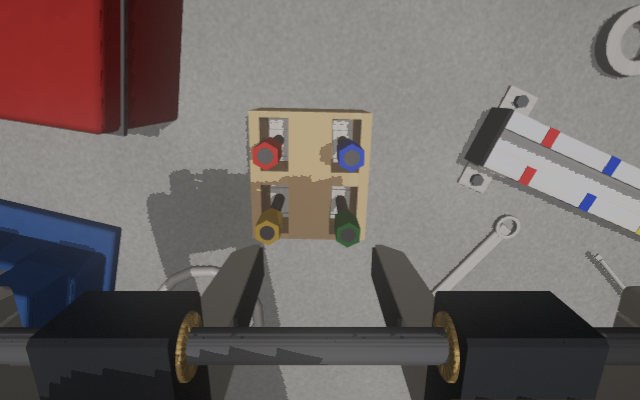

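```bash
cat > studs.py <<'E'
from h import *
import sys
w=np.load(sys.argv[1]); im,d,T=w['im'],w['d'],w['T']; p=eyes.camera_params("wrist")
X=cloud(p,T,d);Z=X[...,2]
hsv=cv2.cvtColor(im,cv2.COLOR_RGB2HSV);H,S,V=[hsv[...,i] for i in range(3)]
c,si=np.cos(.2394),np.sin(.2394); C=np.array([.4724,.3459]); Rr=np.array([[c,-si],[si,c]])
L=(X[...,:2]-C)@Rr
m=(Z>.135)&(Z<.165)&(abs(L[...,0])<.08)&(abs(L[...,1])<.08)
n,lab,st,ce=cv2.connectedComponentsWithStats(m.astype(np.uint8))
for i in range(1,n):
    if st[i,4]<60: continue
    k=(lab==i); zt=np.percentile(Z[k],80); t=k&(Z>zt-.003)
    cnt=max(cv2.findContours(t.astype(np.uint8),cv2.RETR_EXTERNAL,cv2.CHAIN_APPROX_NONE)[0],key=len)[:,0].astype(float)
    q=onplane(p,T,cnt,.151)[:,:2]; q=cv2.convexHull((q*1000).astype(np.float32))[:,0]
    M=cv2.moments(q); cx=np.array([M['m10'],M['m01']])/M['m00']
    # yaw of hexagon from width function: min width direction mod 60
    A=np.radians(np.arange(0,60,1)); W=np.array([sum(np.ptp(q@[np.cos(a+j*np.pi/3),np.sin(a+j*np.pi/3)]) for j in range(3))/3 for a in A])
    a=np.angle(np.sum(W*np.exp(6j*A)))/6 # phase of max width
    print(ce[i].round(0),hsv[int(ce[i][1]),int(ce[i][0])],t.sum(),'ztop',zt.round(4),'ctr',cx.round(1),'local',((cx/1000-C)@Rr*1000).round(1),'corner dir deg mod60',np.degrees(a).round(1),'W',W.min().round(1),W.max().round(1))
E
python3 studs.py w8.npz
```

```text
[266. 155.] [  8  10 100] 554 ztop 0.1511 ctr [496.6 387. ] local [33.3 34.2] corner dir deg mod60 14.0 W 20.1 22.3
[351. 156.] [ 10   8 101] 557 ztop 0.1511 ctr [512.8 320.3] local [ 33.2 -34.5] corner dir deg mod60 16.9 W 20.1 22.3
[268. 230.] [15 15 67] 473 ztop 0.151 ctr [433.5 371.3] local [-31.8  33.9] corner dir deg mod60 16.3 W 20.6 22.6
[348. 232.] [15 14 73] 470 ztop 0.151 ctr [449.1 304.5] local [-32.5 -34.6] corner dir deg mod60 11.8 W 20.6 22.9
```

```bash
python3 -c "
from h import *
print(plan(.545,-.01,.25,-.139))"
```

```text
(array([-20.5, 355. ,  -1.4]), array([0.001, 0.001, 0.398]))
```

Call:
{"fn": "arm_command", "kwargs": {
  "claw": [55,55,55,55,55,55,55,55,55,55],
  "dp": [
    [-3,40,0],
    [-6,80,0],
    [-8,125,0],
    [-10,170,0],
    [-13,215,0],
    [-16,260,0],
    [-18,305,0],
    [-20,340,0],
    [-20,355,0],
    [-20,355,0]
  ],
  "twist": [
    [0,0,0.05],
    [0,0,0.1],
    [0,0,0.15],
    [0,0,0.2],
    [0,0,0.25],
    [0,0,0.3],
    [0,0,0.35],
    [0,0,0.398],
    [0,0,0.398],
    [0,0,0.398]
  ]
}}

```text
time_s: 22.15
ee_pos: [0.5455, -0.0108, 0.2488]
eef_rot: [3.141, 0.0, -0.142]
wrist_force: [0.1, -0.1, 0.2]
opening: 0.59
```

Call:
{"fn": "arm_command", "kwargs": {
  "claw": [55,55,55],
  "dp": [
    [0,0,0],
    [0,0,0],
    [0,0,0]
  ],
  "twist": [
    [0,0,0],
    [0,0,0],
    [0,0,0]
  ]
}}

```text
time_s: 22.45
ee_pos: [0.5453, -0.0065, 0.2491]
eef_rot: [-3.141, -0.0, -0.136]
wrist_force: [0.3, -0.1, -0.3]
opening: 0.593
```

```bash
cat > rail.py <<'E'
from h import *
s=status.state();print(s['ee_pos'],s['eef_rot'],s['time_s'])
im,d=eyes.capture("wrist"); p,T=campose("wrist",s); cv2.imwrite("pics/w9.png",im[:,:,::-1]); np.savez("w9.npz",im=im,d=d,T=T)
X=cloud(p,T,d); Z=X[...,2]; hsv=cv2.cvtColor(im,cv2.COLOR_RGB2HSV); H,S,V=[hsv[...,i] for i in range(3)]
roi=(abs(X[...,1]+.01)<.2)&(abs(X[...,0]-.53)<.1)&(Z>.0405)&(Z<.0475)
op=lambda m:cv2.morphologyEx(m.astype(np.uint8),cv2.MORPH_OPEN,np.ones((3,3)))>0
r=cv2.minAreaRect((X[op(roi)][:,:2]*1000).astype(np.float32)); print('rail',r,np.median(Z[roi]))
C=np.array(r[0])/1000; th=np.radians(r[2]-90) if r[1][0]>r[1][1] else np.radians(r[2])
th=-.139
Rl=np.array([[np.cos(th),np.sin(th)],[-np.sin(th),np.cos(th)]])
for n,lo,hi in [('red',170,180),('blue',108,128),('yellow',20,34),('green',45,85)]:
    m=roi&((H>=lo)&(H<=hi)|((n=='red')&(H<4)))&(S>90)
    m=cv2.morphologyEx(m.astype(np.uint8),cv2.MORPH_OPEN,np.ones((2,2)))>0
    l=(X[m][:,:2]-C)@Rl.T*1000
    for side in (-1,1):
        q=l[l[:,0]*side>0]
        if len(q)>8: print(n,side,len(q),'y range',np.percentile(q[:,1],[2,98]).round(1),'mid',np.percentile(q[:,1],[2,98]).mean().round(2),'x',np.percentile(q[:,0],[2,98]).round(1))
l=(X[roi][:,:2]-C)@Rl.T*1000
for a in range(-150,150,40):
    k=(l[:,1]>a)&(l[:,1]<a+40); x=l[k,0]
    if k.sum()>50: print(a,'outer',np.percentile(x,[1,99]).round(1),'slot',np.percentile(x[x<0],98).round(1),np.percentile(x[x>0],2).round(1))
E
python3 rail.py
```

```text
[ 0.54533342 -0.00654612  0.2491181 ] [-3.14124035e+00 -6.25592686e-05 -1.35851079e-01] 22.45
rail ((534.70458984375, -11.097625732421875), (349.8685302734375, 65.70890808105469), 82.04667663574219) 0.043558225333973466
red -1 167 y range [113.3 132.5] mid 122.92 x [-47.6 -14.6]
red 1 192 y range [113.5 131.2] mid 122.37 x [ 3.6 30.9]
blue -1 165 y range [34.3 44.7] mid 39.47 x [-47.7 -14.2]
blue 1 192 y range [33.7 44.8] mid 39.22 x [ 4. 31.]
yellow -1 160 y range [-47.6 -35.2] mid -41.43 x [-47.2 -14. ]
yellow 1 180 y range [-46.4 -35. ] mid -40.68 x [ 4.2 31.3]
green -1 152 y range [-124.1 -104.9] mid -114.52 x [-46.9 -14.8]
green 1 165 y range [-115.  -104.6] mid -109.77 x [13.7 31.6]
-150 outer [-31.9  32.2] slot -12.8 13.7
-110 outer [-31.9  32.1] slot -12.8 13.5
-70 outer [-31.7  32.2] slot -12.9 13.4
-30 outer [-31.  32.] slot -13.1 13.2
10 outer [-31.4  32. ] slot -13.0 13.1
50 outer [-31.3  31.9] slot -13.2 13.1
90 outer [-31.6  31.9] slot -13.1 12.9
130 outer [-31.5  31.7] slot -13.1 12.6
```

View pics/w9.png

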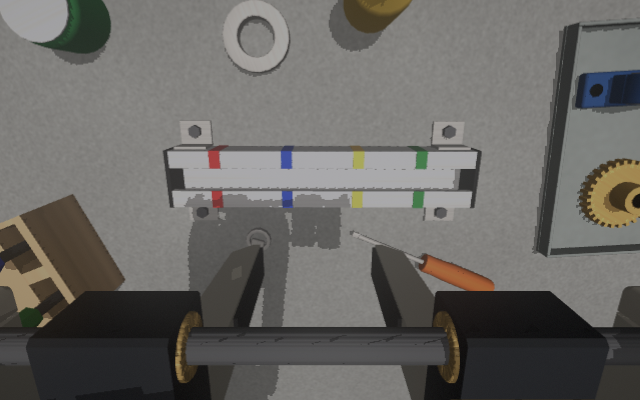

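```bash
python3 - <<'E'
from h import *
w=np.load("w9.npz"); im,d,T=w['im'],w['d'],w['T']; p=eyes.camera_params("wrist")
v,u=np.mgrid[:400,:640]; P=onplane(p,T,np.c_[u.ravel(),v.ravel()],.044)[:,:2].reshape(400,640,2)
hsv=cv2.cvtColor(im,cv2.COLOR_RGB2HSV); H,S=hsv[...,0].astype(int),hsv[...,1]
C=np.array([.53475,-.01095]); th=-.1365
Rl=np.array([[np.cos(th),np.sin(th)],[-np.sin(th),np.cos(th)]]); l=(P-C)@Rl.T*1000
for n,lo,hi in [('red',170,184),('blue',108,128),('yellow',20,34),('green',45,85)]:
    Hh=np.where(H<4,H+180,H) if n=='red' else H
    mids=[]
    for side in (-1,1):
        m=(Hh>=lo)&(Hh<=hi)&(S>90)&(l[...,0]*side>16)&(l[...,0]*side<30)&(abs(l[...,1])<165)
        mids.append(np.median(l[m][:,1])); print(n,side,m.sum(),np.percentile(l[m][:,1],[3,97]).round(1),mids[-1].round(2))
    y=np.mean(mids); print('   ',n,y.round(2),'world',(C+Rl.T@[0.0001,y/1000]).round(4))
E
```

```text
red -1 121 [114.4 125.1] 119.8
red 1 137 [114.4 125.3] 119.85
    red 119.83 world [0.5512 0.1077]
blue -1 115 [35.4 45.6] 40.08
blue 1 141 [34.5 45.5] 40.0
    blue 40.04 world [0.5403 0.0287]
yellow -1 117 [-44.4 -34.1] -39.62
yellow 1 122 [-44.8 -34. ] -39.42
    yellow -39.52 world [ 0.5295 -0.0501]
green -1 114 [-113.9 -103.9] -108.89
green 1 117 [-114. -104.] -109.03
    green -108.96 world [ 0.52   -0.1189]
```

```bash
python3 -c "
from h import *
print(plan(.4491,.3045,.21,.235))"
```

```text
(array([-137.6, -295.2,   39.1]), array([-0.   , -0.   , -0.371]))
```

Call:
{"fn": "arm_command", "kwargs": {
  "claw": [50,50,50,50,50,50,50,50,50,50],
  "dp": [
    [-15,-33,0],
    [-32,-68,0],
    [-49,-105,0],
    [-66,-142,0],
    [-84,-180,10],
    [-101,-217,20],
    [-118,-252,30],
    [-131,-280,39],
    [-138,-295,39],
    [-138,-295,39]
  ],
  "twist": [
    [0,0,-0.05],
    [0,0,-0.1],
    [0,0,-0.15],
    [0,0,-0.2],
    [0,0,-0.25],
    [0,0,-0.3],
    [0,0,-0.35],
    [0,0,-0.371],
    [0,0,-0.371],
    [0,0,-0.371]
  ]
}}

```text
time_s: 23.5
ee_pos: [0.4478, 0.3058, 0.2097]
eef_rot: [-3.141, 0.001, 0.238]
wrist_force: [-0.3, -0.3, 0.9]
opening: 0.536
```

Call:
{"fn": "arm_command", "kwargs": {
  "claw": [50,50,50],
  "dp": [
    [0,0,0],
    [0,0,0],
    [0,0,0]
  ],
  "twist": [
    [0,0,0],
    [0,0,0],
    [0,0,0]
  ]
}}

```text
time_s: 23.8
ee_pos: [0.45, 0.3023, 0.2102]
eef_rot: [3.141, -0.0, 0.232]
wrist_force: [-0.4, 0.4, -0.7]
opening: 0.54
```

```bash
cat > snap.py <<'E'
from h import *
import sys,subprocess
s=status.state();print(s['ee_pos'].round(4),s['eef_rot'].round(4),s['time_s'],s['opening'].round(3),s['wrist_force'].round(1))
im,d=eyes.capture("wrist"); p,T=campose("wrist",s); np.savez(sys.argv[1]+".npz",im=im,d=d,T=T); cv2.imwrite(f"pics/{sys.argv[1]}.png",im[:,:,::-1])
E
python3 snap.py g1; python3 studs.py g1.npz
```

```text
Traceback (most recent call last):
  File "snap.py", line 3, in <module>
    s=status.state();print(s['ee_pos'].round(4),s['eef_rot'].round(4),s['time_s'],s['opening'].round(3),s['wrist_force'].round(1))
                                                                                  ^^^^^^^^^^^^^^^^^^
AttributeError: 'float' object has no attribute 'round'
Traceback (most recent call last):
  File "studs.py", line 3, in <module>
    w=np.load(sys.argv[1]); im,d,T=w['im'],w['d'],w['T']; p=eyes.camera_params("wrist")
FileNotFoundError: [Errno 2] No such file or directory: 'g1.npz'
```

```bash
sed -i "s/s\['opening'\].round(3)/round(s['opening'],3)/" snap.py; python3 snap.py g1; python3 studs.py g1.npz; python3 -c "
from h import *
print(status.state()['ee_pos'],status.state()['qvel'].round(3))"
```

```text
[0.45   0.3023 0.2102] [ 3.1414e+00 -4.0000e-04  2.3160e-01] 23.8 0.54 [-0.4  0.4 -0.7]
[212. 120.] [ 8 11 95] 813 ztop 0.1511 ctr [496.5 386.7] local [33.1 34. ] corner dir deg mod60 14.3 W 20.3 22.5
[313. 120.] [ 0  8 99] 790 ztop 0.1512 ctr [512.6 320. ] local [ 32.9 -34.7] corner dir deg mod60 14.4 W 19.8 22.2
[221. 210.] [12 19 66] 660 ztop 0.1509 ctr [433.4 371. ] local [-32.   33.6] corner dir deg mod60 15.9 W 20.7 23.0
[314. 210.] [15 22 70] 656 ztop 0.151 ctr [448.9 304.5] local [-32.6 -34.7] corner dir deg mod60 10.9 W 20.3 22.8
[0.45008945 0.30231437 0.21020406] [ 0.     0.003 -0.     0.002  0.001  0.001]
```

Call:
{"fn": "arm_command", "kwargs": {
  "claw": [50,50,50,50,50,50],
  "dp": [
    [-0.7,-2.4,5],
    [-0.7,-2.4,15],
    [-0.7,-2.4,25],
    [-0.7,-2.4,30],
    [-0.7,-2.4,30],
    [-0.7,-2.4,30]
  ],
  "twist": [
    [0,0,0],
    [0,0,0],
    [0,0,0],
    [0,0,0],
    [0,0,0],
    [0,0,0]
  ]
}}

```text
time_s: 24.45
ee_pos: [0.4483, 0.3053, 0.1797]
eef_rot: [3.142, 0.0, 0.233]
wrist_force: [0.7, 0.6, -0.1]
opening: 0.534
```

```bash
python3 snap.py g2; python3 studs.py g2.npz; python3 -c "
from h import *
s=status.state();print(s['ee_pos'],s['qvel'].round(3)); print(plan(.4489,.3045,.096,.235))"
```

```text
[0.4483 0.3053 0.1797] [3.1415e+00 4.0000e-04 2.3280e-01] 24.45 0.534 [ 0.7  0.6 -0.1]
[203. 121.] [ 8 11 96] 1058 ztop 0.151 ctr [496.5 386.7] local [33.1 33.9] corner dir deg mod60 14.4 W 20.4 22.8
[317. 121.] [  0  10 102] 1022 ztop 0.1512 ctr [512.6 320.2] local [ 32.9 -34.5] corner dir deg mod60 15.2 W 19.9 22.5
[214. 223.] [12 20 64] 844 ztop 0.1509 ctr [433.6 370.9] local [-31.8  33.5] corner dir deg mod60 14.7 W 20.9 23.5
[318. 223.] [20 22 71] 823 ztop 0.1509 ctr [449.1 304.5] local [-32.5 -34.7] corner dir deg mod60 10.9 W 20.4 22.8
[0.44850865 0.30537576 0.18009022] [ 0.004 -0.006 -0.007  0.    -0.     0.001]
(array([ 0.2,  0.9, 84.1]), array([-0.   , -0.   , -0.002]))
```

Call:
{"fn": "arm_command", "kwargs": {
  "claw": [50,50,50,50,50,50,50,50,50,50],
  "dp": [
    [0.2,0.9,10],
    [0.2,0.9,25],
    [0.2,0.9,40],
    [0.2,0.9,55],
    [0.2,0.9,68],
    [0.2,0.9,77],
    [0.2,0.9,82],
    [0.2,0.9,84],
    [0.2,0.9,84],
    [0.2,0.9,84]
  ],
  "twist": [
    [0,0,0],
    [0,0,0],
    [0,0,0],
    [0,0,0],
    [0,0,0],
    [0,0,0],
    [0,0,0],
    [0,0,0],
    [0,0,0],
    [0,0,0]
  ]
}}

```text
time_s: 25.5
ee_pos: [0.4492, 0.3047, 0.0965]
eef_rot: [-3.141, -0.001, 0.233]
wrist_force: [0.1, 0.9, -0.2]
opening: 0.537
```

Call:
{"fn": "arm_command", "kwargs": {
  "claw": [14,14,14,14,14,14,14,14],
  "dp": [
    [0,0,0],
    [0,0,0],
    [0,0,0],
    [0,0,0],
    [0,0,0],
    [0,0,0],
    [0,0,0],
    [0,0,0]
  ],
  "twist": [
    [0,0,0],
    [0,0,0],
    [0,0,0],
    [0,0,0],
    [0,0,0],
    [0,0,0],
    [0,0,0],
    [0,0,0]
  ]
}}

```text
time_s: 26.3
ee_pos: [0.4488, 0.3045, 0.096]
eef_rot: [-3.142, -0.0, 0.233]
wrist_force: [0.0, 0.0, 1.0]
opening: 0.214
```

Call:
{"fn": "arm_command", "kwargs": {
  "claw": [14,14,14,14,14,14,14],
  "dp": [
    [0,0,-5],
    [0,0,-20],
    [0,0,-45],
    [0,0,-70],
    [0,0,-95],
    [0,0,-109],
    [0,0,-109]
  ],
  "twist": [
    [0,0,0],
    [0,0,0],
    [0,0,0],
    [0,0,0],
    [0,0,0],
    [0,0,0],
    [0,0,0]
  ]
}}

```text
time_s: 27.0
ee_pos: [0.4499, 0.305, 0.2072]
eef_rot: [-3.141, -0.004, 0.233]
wrist_force: [-0.4, -0.3, -1.9]
opening: 0.215
```

```bash
python3 -c "
from h import *
s=status.state();print(s['ee_pos'],s['opening'],s['wrist_force'])
print(plan(.52,-.1189,.203,1.434))"
```

```text
[0.44990337 0.30495781 0.20724128] 0.21507231782852307 [-0.40987841 -0.27973055 -1.86207651]
(array([-29.6, 428.6,   3.8]), array([ 0.002, -0.004, -1.201]))
```

Call:
{"fn": "arm_command", "kwargs": {
  "claw": [14,14,14,14,14,14,14,14,14,14],
  "dp": [
    [-2,30,0],
    [-5,75,0],
    [-8,122,0],
    [-12,170,0],
    [-15,218,0],
    [-18,266,0],
    [-22,314,0],
    [-25,362,0],
    [-28,402,0],
    [-30,428,0]
  ],
  "twist": [
    [0,0,-0.1],
    [0,0,-0.22],
    [0,0,-0.35],
    [0,0,-0.48],
    [0,0,-0.61],
    [0,0,-0.74],
    [0,0,-0.87],
    [0,0,-1],
    [0,0,-1.12],
    [0,0,-1.201]
  ]
}}

```text
time_s: 28.0
ee_pos: [0.5178, -0.1224, 0.2035]
eef_rot: [-3.14, 0.001, 1.436]
wrist_force: [0.5, -0.3, -1.9]
opening: 0.212
```

Call:
{"fn": "arm_command", "kwargs": {
  "claw": [14,14,14,14,14,14],
  "dp": [
    [0,0,10],
    [0,0,30],
    [0,0,50],
    [0,0,57],
    [0,0,57],
    [0,0,57]
  ],
  "twist": [
    [0,0,0],
    [0,0,0],
    [0,0,0],
    [0,0,0],
    [0,0,0],
    [0,0,0]
  ]
}}

```text
time_s: 28.6
ee_pos: [0.5184, -0.1185, 0.1482]
eef_rot: [3.141, -0.0, 1.434]
wrist_force: [0.5, -0.2, -1.3]
opening: 0.212
```

```bash
python3 snap.py g3; python3 -c "
from h import *
s=status.state();print(s['ee_pos'],s['eef_rot'],s['qvel'].round(3));print(plan(.52,-.1189,.120,1.434))"
```

```text
[ 0.5184 -0.1185  0.1482] [ 3.1415e+00 -1.0000e-04  1.4341e+00] 28.6 0.212 [ 0.5 -0.2 -1.3]
[ 0.51881723 -0.11870887  0.14868474] [3.14040994e+00 3.18589242e-04 1.43414822e+00] [-0.002 -0.006 -0.006 -0.001 -0.002 -0.003]
(array([-0. ,  1.2, 28.7]), array([0.001, 0.   , 0.   ]))
```

View pics/g3.png

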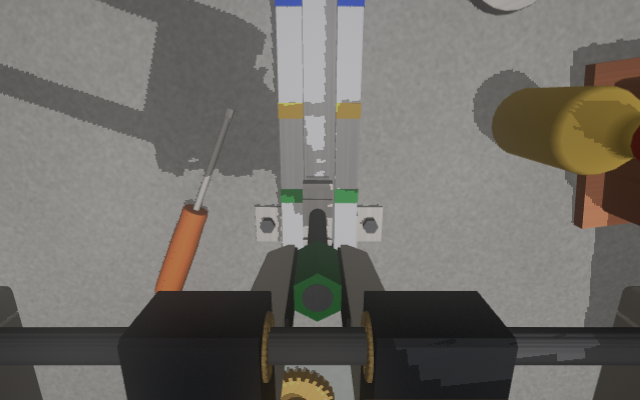

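Call:
{"fn": "arm_command", "kwargs": {
  "claw": [14,14,14,14,14,14,14],
  "dp": [
    [0,1.2,2],
    [0,1.2,8],
    [0,1.2,16],
    [0,1.2,24],
    [0,1.2,32],
    [0,1.2,36],
    [0,1.2,36]
  ],
  "twist": [
    [0,0,0],
    [0,0,0],
    [0,0,0],
    [0,0,0],
    [0,0,0],
    [0,0,0],
    [0,0,0]
  ]
}}

```text
time_s: 29.35
ee_pos: [0.5188, -0.1188, 0.1109]
eef_rot: [-3.14, -0.001, 1.434]
wrist_force: [-0.8, -0.3, -1.8]
opening: 0.212
```

```bash
python3 snap.py g4; python3 -c "
from h import *
s=status.state();print(s['ee_pos'],s['eef_rot'],s['qvel'].round(3));print(plan(.52,-.1189,.085,1.434))"
```

```text
[ 0.5188 -0.1188  0.1109] [-3.1397e+00 -6.0000e-04  1.4337e+00] 29.35 0.212 [-0.8 -0.3 -1.8]
[ 0.51925773 -0.1189813   0.11150646] [-3.14073549e+00 -2.81558141e-04  1.43369869e+00] [ 0.001 -0.008 -0.012 -0.     0.004  0.   ]
(array([ 0.2,  0.7, 26.5]), array([-0.001, -0.   , -0.   ]))
```

Call:
{"fn": "arm_command", "kwargs": {
  "claw": [14,14,14,14,14,14,14,14,14,14],
  "dp": [
    [0,0.7,3],
    [0,0.7,7],
    [0,0.7,11],
    [0,0.7,15],
    [0,0.7,19],
    [0,0.7,22],
    [0,0.7,25],
    [0,0.7,26],
    [0,0.7,26],
    [0,0.7,26]
  ],
  "twist": [
    [0,0,0],
    [0,0,0],
    [0,0,0],
    [0,0,0],
    [0,0,0],
    [0,0,0],
    [0,0,0],
    [0,0,0],
    [0,0,0],
    [0,0,0]
  ]
}}

```text
time_s: 30.4
ee_pos: [0.5202, -0.1192, 0.0862]
eef_rot: [3.141, 0.0, 1.434]
wrist_force: [-1.4, -0.0, 3.4]
opening: 0.213
```

```bash
python3 snap.py g4; python3 -c "
from h import *
s=status.state();print(s['ee_pos'],s['eef_rot'],s['qvel'].round(3));print(plan(.52,-.1189,.085,1.434))"
```

```text
[ 0.5202 -0.1192  0.0862] [3.1415e+00 1.0000e-04 1.4339e+00] 30.4 0.213 [-1.4 -0.   3.4]
[ 0.52017723 -0.11922847  0.08619803] [3.14144410e+00 1.19692048e-04 1.43378705e+00] [-0.001  0.002  0.001  0.001 -0.     0.001]
(array([ 0.3, -0.2,  1.2]), array([ 0.,  0., -0.]))
```

Call:
{"fn": "arm_command", "kwargs": {
  "claw": [14,14,14,14,14,14,14,14,14,14],
  "dp": [
    [0,0,1.7],
    [0,0,1.7],
    [0,0,1.7],
    [0,0,1.7],
    [0,0,1.7],
    [0,0,1.7],
    [0,0,1.7],
    [0,0,1.7],
    [0,0,1.7],
    [0,0,1.7]
  ],
  "twist": [
    [0,0,0],
    [0,0,0],
    [0,0,0.1],
    [0,0,0.2],
    [0,0,0.3],
    [0,0,0.4],
    [0,0,0.5],
    [0,0,0.6],
    [0,0,0.7],
    [0,0,0.785]
  ]
}}

```text
time_s: 31.45
ee_pos: [0.5212, -0.1195, 0.0847]
eef_rot: [3.14, -0.001, 0.645]
wrist_force: [0.3, 0.6, 5.2]
opening: 0.21
```

Call:
{"fn": "arm_command", "kwargs": {
  "claw": [14,14,14,14,14,14,14,14,14,14],
  "dp": [
    [0,0,0],
    [0,0,0],
    [0,0,0],
    [0,0,0],
    [0,0,0],
    [0,0,0],
    [0,0,0],
    [0,0,0],
    [0,0,0],
    [0,0,0]
  ],
  "twist": [
    [0,0,0.1],
    [0,0,0.2],
    [0,0,0.3],
    [0,0,0.4],
    [0,0,0.5],
    [0,0,0.6],
    [0,0,0.7],
    [0,0,0.786],
    [0,0,0.786],
    [0,0,0.786]
  ]
}}

```text
time_s: 32.45
ee_pos: [0.5211, -0.1195, 0.0846]
eef_rot: [3.141, -0.002, -0.135]
wrist_force: [1.6, -0.0, 4.2]
opening: 0.21
```

```bash
python3 snap.py g5; python3 -c "
from h import *
s=status.state();print(s['ee_pos'],s['eef_rot'],s['ft_torque'],s['joint_positions'].round(2));print(plan(.52,-.1189,.091,-.1365))"
```

```text
[ 0.5211 -0.1195  0.0846] [ 3.1412e+00 -2.1000e-03 -1.3500e-01] 32.45 0.21 [ 1.6 -0.   4.2]
[ 0.52109196 -0.11949222  0.08462868] [ 3.14116990e+00 -2.00607186e-03 -1.35186094e-01] [-0.10082918 -0.3134624  -0.03241986] [-0.43  0.33  1.73  0.    1.08  1.27]
(array([-1.1, -0.4, -6.4]), array([ 0.   , -0.002,  0.001]))
```

Call:
{"fn": "arm_command", "kwargs": {
  "claw": [14,14,14,14,14,14,14,14],
  "dp": [
    [-0.6,-0.4,0],
    [-1.1,-0.4,0],
    [-1.1,-0.4,-1.5],
    [-1.1,-0.4,-3],
    [-1.1,-0.4,-4.5],
    [-1.1,-0.4,-6],
    [-1.1,-0.4,-6.4],
    [-1.1,-0.4,-6.4]
  ],
  "twist": [
    [0,0,0],
    [0,0,0],
    [0,0,0],
    [0,0,0],
    [0,0,0],
    [0,0,0],
    [0,0,0],
    [0,0,0]
  ]
}}

```text
time_s: 33.3
ee_pos: [0.5189, -0.1185, 0.0905]
eef_rot: [-3.141, 0.0, -0.137]
wrist_force: [2.4, -0.7, 1.9]
opening: 0.213
```

Call:
{"fn": "arm_command", "kwargs": {
  "claw": [45,45,45,45,45,45,45],
  "dp": [
    [0,0,0],
    [0,0,0],
    [0,0,0],
    [0,0,0],
    [0,0,0],
    [0,0,0],
    [0,0,0]
  ],
  "twist": [
    [0,0,0],
    [0,0,0],
    [0,0,0],
    [0,0,0],
    [0,0,0],
    [0,0,0],
    [0,0,0]
  ]
}}

```text
time_s: 34.0
ee_pos: [0.5191, -0.1186, 0.0906]
eef_rot: [-3.142, 0.0, -0.137]
wrist_force: [0.0, 0.4, -0.8]
opening: 0.485
```

Call:
{"fn": "arm_command", "kwargs": {
  "claw": [45,45,45,45,45,45,45],
  "dp": [
    [0,0,-10],
    [0,0,-30],
    [0,0,-60],
    [0,0,-90],
    [0,0,-110],
    [0,0,-110],
    [0,0,-110]
  ],
  "twist": [
    [0,0,0],
    [0,0,0],
    [0,0,0],
    [0,0,0],
    [0,0,0],
    [0,0,0],
    [0,0,0]
  ]
}}

```text
time_s: 34.7
ee_pos: [0.5191, -0.1186, 0.2009]
eef_rot: [3.141, -0.001, -0.137]
wrist_force: [-0.6, 0.4, 0.5]
opening: 0.485
```

```bash
python3 snap.py g6; cat > fitted.py <<'E'
from h import *
import sys
w=np.load(sys.argv[1]); im,d,T=w['im'],w['d'],w['T']; p=eyes.camera_params("wrist")
X=cloud(p,T,d);Z=X[...,2]; C=np.array([.53475,-.01095]); th=-.1365
Rl=np.array([[np.cos(th),np.sin(th)],[-np.sin(th),np.cos(th)]]); l=(X[...,:2]-C)@Rl.T*1000
m=(Z>.128)&(Z<.17)&(abs(l[...,0])<40)&(abs(l[...,1])<160)
n,lab,st,ce=cv2.connectedComponentsWithStats(m.astype(np.uint8))
for i in range(1,n):
    if st[i,4]<60: continue
    k=(lab==i); zt=np.percentile(Z[k],80); t=k&(Z>zt-.003)
    cnt=max(cv2.findContours(t.astype(np.uint8),cv2.RETR_EXTERNAL,cv2.CHAIN_APPROX_NONE)[0],key=len)[:,0].astype(float)
    q=onplane(p,T,cnt,zt)[:,:2]; q=cv2.convexHull((q*1000).astype(np.float32))[:,0]
    M=cv2.moments(q); cx=np.array([M['m10'],M['m01']])/M['m00']
    A=np.radians(np.arange(0,60,1)); W=np.array([sum(np.ptp(q@[np.cos(a+j*np.pi/3),np.sin(a+j*np.pi/3)]) for j in range(3))/3 for a in A])
    a=np.angle(np.sum(W*np.exp(6j*A)))/6
    print(ce[i].round(0),t.sum(),'ztop',(zt*1000).round(1),'rail xy',(Rl@(cx/1000-C)*1000).round(1),'corner deg rel rail mod60',(np.degrees(a-th+np.pi/6)%60-30).round(1))
E
python3 fitted.py g6.npz
```

```text
[ 0.5191 -0.1186  0.2009] [ 3.1413e+00 -9.0000e-04 -1.3720e-01] 34.7 0.485 [-0.6  0.4  0.5]
[317. 211.] 670 ztop 146.0 rail xy [  -0.7 -109.3] corner deg rel rail mod60 -0.2
```

View pics/g6.png

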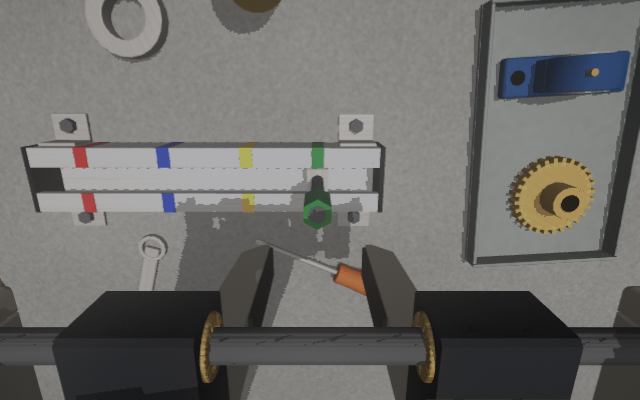

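```bash
python3 -c "
from h import *
print(plan(.4335,.3710,.20,.245))"
```

```text
(array([-1.512e+02, -4.731e+02,  3.000e-01]), array([-0.001,  0.001, -0.382]))
```

Call:
{"fn": "arm_command", "kwargs": {
  "claw": [45,45,45,45,45,45,45,45,45,45],
  "dp": [
    [-10,-30,0],
    [-24,-75,0],
    [-39,-120,0],
    [-53,-165,0],
    [-67,-210,0],
    [-82,-255,0],
    [-96,-300,0],
    [-110,-345,0],
    [-125,-390,0],
    [-138,-432,0]
  ],
  "twist": [
    [0,0,-0.04],
    [0,0,-0.08],
    [0,0,-0.12],
    [0,0,-0.16],
    [0,0,-0.2],
    [0,0,-0.24],
    [0,0,-0.28],
    [0,0,-0.32],
    [0,0,-0.36],
    [0,0,-0.382]
  ]
}}

```text
time_s: 35.75
ee_pos: [0.4398, 0.3299, 0.199]
eef_rot: [3.141, 0.003, 0.247]
wrist_force: [0.6, -0.7, 0.6]
opening: 0.485
```

```bash
python3 -c "
from h import *
s=status.state();print(s['ee_pos'],s['eef_rot'])
print(plan(.4335,.3710,.20,.245))"
```

```text
[0.43977677 0.32985081 0.19896706] [3.14107620e+00 2.96507074e-03 2.46674200e-01]
(array([  4. , -41.4,  -1.1]), array([0.001, 0.003, 0.002]))
```

Call:
{"fn": "arm_command", "kwargs": {
  "claw": [45,45,45,45,45,45],
  "dp": [
    [2,-20,0],
    [4,-38,0],
    [4,-41,0],
    [4,-41,0],
    [4,-41,0],
    [4,-41,0]
  ],
  "twist": [
    [0,0,0],
    [0,0,0],
    [0,0,0],
    [0,0,0],
    [0,0,0],
    [0,0,0]
  ]
}}

```text
time_s: 36.35
ee_pos: [0.4357, 0.3679, 0.2005]
eef_rot: [3.141, 0.0, 0.243]
wrist_force: [1.1, 0.2, 0.2]
opening: 0.48
```

```bash
python3 snap.py y1; python3 studs.py y1.npz; python3 -c "
from h import *
s=status.state();print(s['ee_pos'],s['qvel'].round(3)); print(plan(.4335,.3710,.096,.245))"
```

```text
[0.4357 0.3679 0.2005] [3.1412e+00 5.0000e-04 2.4350e-01] 36.35 0.48 [1.1 0.2 0.2]
[310. 123.] [  6  12 104] 846 ztop 0.1511 ctr [496.3 387.3] local [33.1 34.6] corner dir deg mod60 14.0 W 19.8 22.1
[415. 123.] [  0   8 101] 872 ztop 0.151 ctr [512.6 320.5] local [ 33.  -34.2] corner dir deg mod60 15.7 W 20.3 22.8
[311. 216.] [15 21 73] 700 ztop 0.151 ctr [433.2 371.4] local [-32.1  34.1] corner dir deg mod60 15.2 W 20.3 22.7
[0.43575194 0.3679279  0.20062614] [ 0.001 -0.    -0.004  0.001 -0.001  0.001]
(array([ -1.4,  -3.6, 104.6]), array([ 0.   ,  0.   , -0.002]))
```

Call:
{"fn": "arm_command", "kwargs": {
  "claw": [45,45,45,45,45,45,45,45,45],
  "dp": [
    [-1.6,-3.6,0],
    [-1.6,-3.6,15],
    [-1.6,-3.6,35],
    [-1.6,-3.6,55],
    [-1.6,-3.6,75],
    [-1.6,-3.6,88],
    [-1.6,-3.6,95],
    [-1.6,-3.6,95],
    [-1.6,-3.6,95]
  ],
  "twist": [
    [0,0,0],
    [0,0,0],
    [0,0,0],
    [0,0,0],
    [0,0,0],
    [0,0,0],
    [0,0,0],
    [0,0,0],
    [0,0,0]
  ]
}}

```text
time_s: 37.3
ee_pos: [0.4335, 0.3723, 0.1064]
eef_rot: [-3.141, -0.001, 0.245]
wrist_force: [0.3, 0.3, 0.0]
opening: 0.485
```

```bash
python3 -c "
from h import *
s=status.state();print(s['ee_pos'],s['qvel'].round(3)); print(plan(.4333,.3712,.096,.245))"
```

```text
[0.43354948 0.372295   0.10636911] [ 0.001 -0.007 -0.01  -0.001 -0.001  0.   ]
(array([-0.5,  1. , 10.4]), array([-0.   , -0.001, -0.   ]))
```

Call:
{"fn": "arm_command", "kwargs": {
  "claw": [45,45,45,14,14,14,14,14,14,14],
  "dp": [
    [-0.5,1,5],
    [-0.5,1,10],
    [-0.5,1,10],
    [-0.5,1,10],
    [-0.5,1,10],
    [-0.5,1,10],
    [-0.5,1,10],
    [-0.5,1,10],
    [-0.5,1,10],
    [-0.5,1,10]
  ],
  "twist": [
    [0,0,0],
    [0,0,0],
    [0,0,0],
    [0,0,0],
    [0,0,0],
    [0,0,0],
    [0,0,0],
    [0,0,0],
    [0,0,0],
    [0,0,0]
  ]
}}

```text
time_s: 38.3
ee_pos: [0.4328, 0.371, 0.0958]
eef_rot: [-3.142, -0.0, 0.245]
wrist_force: [-0.3, 1.0, 0.8]
opening: 0.209
```

Call:
{"fn": "arm_command", "kwargs": {
  "claw": [14,14,14,14,14,14,14,14,14],
  "dp": [
    [0,0,0],
    [0,0,0],
    [0,0,-5],
    [0,0,-20],
    [0,0,-45],
    [0,0,-70],
    [0,0,-95],
    [0,0,-109],
    [0,0,-109]
  ],
  "twist": [
    [0,0,0],
    [0,0,0],
    [0,0,0],
    [0,0,0],
    [0,0,0],
    [0,0,0],
    [0,0,0],
    [0,0,0],
    [0,0,0]
  ]
}}

```text
time_s: 39.2
ee_pos: [0.4339, 0.3716, 0.207]
eef_rot: [-3.14, -0.004, 0.245]
wrist_force: [0.4, -0.5, -2.5]
opening: 0.213
```

```bash
python3 -c "
from h import *
s=status.state();print(s['ee_pos'],s['opening'],s['wrist_force'])
print(plan(.5295,-.0501,.203,1.434))"
```

```text
[0.43389745 0.37159338 0.2070195 ] 0.21277671655591773 [ 0.37699325 -0.50412774 -2.53727062]
(array([ -9.5, 432.3,   3.5]), array([ 1.000e-03, -4.000e-03, -1.189e+00]))
```

Call:
{"fn": "arm_command", "kwargs": {
  "claw": [14,14,14,14,14,14,14,14,14,14],
  "dp": [
    [-1,30,0],
    [-2,75,0],
    [-3,122,0],
    [-4,170,0],
    [-5,218,0],
    [-6,266,0],
    [-7,314,0],
    [-8,362,0],
    [-9,405,0],
    [-9.5,432,0]
  ],
  "twist": [
    [0,0,-0.1],
    [0,0,-0.22],
    [0,0,-0.35],
    [0,0,-0.48],
    [0,0,-0.61],
    [0,0,-0.74],
    [0,0,-0.87],
    [0,0,-1],
    [0,0,-1.12],
    [0,0,-1.189]
  ]
}}

```text
time_s: 40.2
ee_pos: [0.528, -0.0541, 0.2032]
eef_rot: [-3.14, 0.001, 1.436]
wrist_force: [0.5, 0.4, -2.3]
opening: 0.214
```

Call:
{"fn": "arm_command", "kwargs": {
  "claw": [14,14,14,14,14,14],
  "dp": [
    [0,0,10],
    [0,0,30],
    [0,0,50],
    [0,0,57],
    [0,0,57],
    [0,0,57]
  ],
  "twist": [
    [0,0,0],
    [0,0,0],
    [0,0,0],
    [0,0,0],
    [0,0,0],
    [0,0,0]
  ]
}}

```text
time_s: 40.8
ee_pos: [0.5284, -0.05, 0.1479]
eef_rot: [3.141, -0.0, 1.434]
wrist_force: [-0.3, -0.6, -1.2]
opening: 0.213
```

```bash
python3 -c "
from h import *
s=status.state();print(s['ee_pos'],s['eef_rot'],s['qvel'].round(3));print(plan(.5295,-.0506,.110,1.434))"
```

```text
[ 0.52840744 -0.04996278  0.14790271] [ 3.14147608e+00 -6.56080210e-05  1.43423199e+00] [-0.002 -0.013 -0.018 -0.003 -0.001 -0.002]
(array([-0.5,  1.2, 37.9]), array([ 0., -0.,  0.]))
```

Call:
{"fn": "arm_command", "kwargs": {
  "claw": [14,14,14,14,14,14,14,14],
  "dp": [
    [-0.5,0.9,2],
    [-0.5,0.9,8],
    [-0.5,0.9,16],
    [-0.5,0.9,24],
    [-0.5,0.9,32],
    [-0.5,0.9,36],
    [-0.5,0.9,36],
    [-0.5,0.9,36]
  ],
  "twist": [
    [0,0,0],
    [0,0,0],
    [0,0,0],
    [0,0,0],
    [0,0,0],
    [0,0,0],
    [0,0,0],
    [0,0,0]
  ]
}}

```text
time_s: 41.6
ee_pos: [0.5292, -0.0511, 0.1116]
eef_rot: [-3.141, -0.0, 1.434]
wrist_force: [-0.1, 0.2, -2.4]
opening: 0.211
```

```bash
python3 -c "
from h import *
s=status.state();print(s['ee_pos'],s['eef_rot'],s['wrist_force'],s['qvel'].round(3));print(plan(.5295,-.0506,.085,1.434))"
```

```text
[ 0.52918895 -0.05114575  0.11161233] [-3.14149444e+00 -1.17170213e-05  1.43376108e+00] [-0.12424742  0.22950475 -2.42566911] [-0.    -0.007 -0.009  0.001  0.002 -0.002]
(array([ 0.6,  0.2, 26.6]), array([-0., -0., -0.]))
```

Call:
{"fn": "arm_command", "kwargs": {
  "claw": [14,14,14,14,14,14,14,14,14,14],
  "dp": [
    [0.5,0,3],
    [0.5,0,7],
    [0.5,0,11],
    [0.5,0,15],
    [0.5,0,19],
    [0.5,0,22],
    [0.5,0,25],
    [0.5,0,27],
    [0.5,0,27.3],
    [0.5,0,27.3]
  ],
  "twist": [
    [0,0,0],
    [0,0,0],
    [0,0,0],
    [0,0,0],
    [0,0,0],
    [0,0,0],
    [0,0,0],
    [0,0,0],
    [0,0,0],
    [0,0,0]
  ]
}}

```text
time_s: 42.6
ee_pos: [0.5292, -0.0506, 0.0846]
eef_rot: [3.141, 0.0, 1.434]
wrist_force: [-1.7, 0.1, 4.2]
opening: 0.215
```

```bash
python3 -c "
from h import *
s=status.state();print(s['ee_pos'],s['eef_rot'],s['wrist_force'],s['qvel'].round(3));print(plan(.5295,-.0506,.0845,1.434))"
```

```text
[ 0.52920764 -0.0506152   0.0845849 ] [3.14144816e+00 3.86882912e-05 1.43383924e+00] [-1.67044776  0.14898163  4.20656626] [ 0.001  0.    -0.    -0.001  0.    -0.002]
(array([0.1, 0.3, 0.1]), array([ 0.,  0., -0.]))
```

Call:
{"fn": "arm_command", "kwargs": {
  "claw": [14,14,14,14,14,14,14,14,14],
  "dp": [
    [0,0,0],
    [0,0,0],
    [0,0,0],
    [0,0,0],
    [0,0,0],
    [0,0,0],
    [0,0,0],
    [0,0,0],
    [0,0,0]
  ],
  "twist": [
    [0,0,0.1],
    [0,0,0.2],
    [0,0,0.3],
    [0,0,0.4],
    [0,0,0.5],
    [0,0,0.6],
    [0,0,0.7],
    [0,0,0.785],
    [0,0,0.785]
  ]
}}

```text
time_s: 43.5
ee_pos: [0.5302, -0.0509, 0.085]
eef_rot: [3.14, -0.001, 0.648]
wrist_force: [0.5, -0.5, 4.7]
opening: 0.215
```

Call:
{"fn": "arm_command", "kwargs": {
  "claw": [14,14,14,14,14,14,14,14,14,14],
  "dp": [
    [0,0,0],
    [0,0,0],
    [0,0,0],
    [0,0,0],
    [0,0,0],
    [0,0,0],
    [0,0,0],
    [0,0,0],
    [0,0,0],
    [0,0,0]
  ],
  "twist": [
    [0,0,0.1],
    [0,0,0.2],
    [0,0,0.3],
    [0,0,0.4],
    [0,0,0.5],
    [0,0,0.6],
    [0,0,0.7],
    [0,0,0.786],
    [0,0,0.786],
    [0,0,0.786]
  ]
}}

```text
time_s: 44.5
ee_pos: [0.5298, -0.0508, 0.0847]
eef_rot: [3.141, -0.001, -0.134]
wrist_force: [1.7, -0.3, 4.2]
opening: 0.21
```

```bash
python3 -c "
from h import *
s=status.state();print(s['ee_pos'],s['eef_rot'],s['wrist_force'],s['ft_torque']);print(plan(.529,-.0501,.091,-.1365))"
```

```text
[ 0.52979959 -0.05080865  0.0846788 ] [ 3.14134558e+00 -1.40842517e-03 -1.33653779e-01] [ 1.6740715  -0.30873439  4.19751878] [-0.02017787 -0.1789547  -0.04651303]
(array([-0.9, -0.6, -6.3]), array([ 0.   , -0.001,  0.003]))
```

Call:
{"fn": "arm_command", "kwargs": {
  "claw": [14,14,14,14,14,14,14,14],
  "dp": [
    [-0.5,-0.5,0],
    [-0.5,-0.5,0],
    [-0.5,-0.5,-1.5],
    [-0.5,-0.5,-3],
    [-0.5,-0.5,-4.5],
    [-0.5,-0.5,-6],
    [-0.5,-0.5,-6.4],
    [-0.5,-0.5,-6.4]
  ],
  "twist": [
    [0,0,0.003],
    [0,0,0.003],
    [0,0,0.003],
    [0,0,0.003],
    [0,0,0.003],
    [0,0,0.003],
    [0,0,0.003],
    [0,0,0.003]
  ]
}}

```text
time_s: 45.3
ee_pos: [0.5286, -0.0498, 0.0907]
eef_rot: [-3.141, 0.0, -0.14]
wrist_force: [2.8, -1.5, 1.9]
opening: 0.211
```

Call:
{"fn": "arm_command", "kwargs": {
  "claw": [45,45,45,45,45,45,45],
  "dp": [
    [0,0,0],
    [0,0,0],
    [0,0,0],
    [0,0,0],
    [0,0,0],
    [0,0,0],
    [0,0,0]
  ],
  "twist": [
    [0,0,0],
    [0,0,0],
    [0,0,0],
    [0,0,0],
    [0,0,0],
    [0,0,0],
    [0,0,0]
  ]
}}

```text
time_s: 46.0
ee_pos: [0.5287, -0.05, 0.0907]
eef_rot: [-3.142, 0.0, -0.14]
wrist_force: [0.1, 0.2, 0.2]
opening: 0.481
```

Call:
{"fn": "arm_command", "kwargs": {
  "claw": [45,45,45,45,45,45,45],
  "dp": [
    [0,0,-10],
    [0,0,-30],
    [0,0,-60],
    [0,0,-90],
    [0,0,-110],
    [0,0,-110],
    [0,0,-110]
  ],
  "twist": [
    [0,0,0],
    [0,0,0],
    [0,0,0],
    [0,0,0],
    [0,0,0],
    [0,0,0],
    [0,0,0]
  ]
}}

```text
time_s: 46.7
ee_pos: [0.5288, -0.05, 0.201]
eef_rot: [3.141, -0.001, -0.14]
wrist_force: [-0.2, 0.5, -0.4]
opening: 0.486
```

```bash
python3 snap.py y6;python3 fitted.py y6.npz; python3 -c "
from h import *
print(plan(.5126,.3203,.20,.245))"
```

```text
[ 0.5288 -0.05    0.201 ] [ 3.1415e+00 -9.0000e-04 -1.4020e-01] 46.7 0.486 [-0.2  0.5 -0.4]
[317. 210.] 669 ztop 145.9 rail xy [ -0.  -39.8] corner deg rel rail mod60 1.0
[412. 211.] 681 ztop 146.0 rail xy [  -0.8 -108.6] corner deg rel rail mod60 -0.2
(array([-6.720e+01, -3.643e+02,  2.000e-01]), array([-0.   ,  0.001, -0.385]))
```

Yellow is seated (top 145.9 mm, at -39.8 vs mark -39.5). Next is blue.

Call:
{"fn": "arm_command", "kwargs": {
  "claw": [45,45,45,45,45,45,45,45,45,45],
  "dp": [
    [-6,-30,0],
    [-14,-75,0],
    [-22,-120,0],
    [-31,-165,0],
    [-40,-210,0],
    [-48,-255,0],
    [-56,-300,0],
    [-63,-340,0],
    [-67,-364,0],
    [-67,-364,0]
  ],
  "twist": [
    [0,0,-0.04],
    [0,0,-0.08],
    [0,0,-0.13],
    [0,0,-0.18],
    [0,0,-0.23],
    [0,0,-0.28],
    [0,0,-0.33],
    [0,0,-0.37],
    [0,0,-0.385],
    [0,0,-0.385]
  ]
}}

```text
time_s: 47.75
ee_pos: [0.5116, 0.3226, 0.1985]
eef_rot: [-3.141, 0.003, 0.249]
wrist_force: [0.3, 0.1, -0.9]
opening: 0.484
```

Call:
{"fn": "arm_command", "kwargs": {
  "claw": [45,45,45,45],
  "dp": [
    [0,0,0],
    [0,0,0],
    [0,0,0],
    [0,0,0]
  ],
  "twist": [
    [0,0,0],
    [0,0,0],
    [0,0,0],
    [0,0,0]
  ]
}}

```text
time_s: 48.15
ee_pos: [0.5136, 0.3186, 0.2009]
eef_rot: [3.141, -0.0, 0.243]
wrist_force: [-0.5, 0.5, -0.1]
opening: 0.485
```

```bash
python3 snap.py b1; python3 studs.py b1.npz; python3 -c "
from h import *
s=status.state();print(s['ee_pos'],s['qvel'].round(3)); print(plan(.5126,.3203,.096,.245))"
```

```text
[0.5136 0.3186 0.2009] [ 3.1415 -0.      0.243 ] 48.15 0.485 [-0.5  0.5 -0.1]
[218. 213.] [12 19 68] 713 ztop 0.151 ctr [497.  386.8] local [33.6 33.9] corner dir deg mod60 14.7 W 20.6 22.9
[314. 214.] [ 9 24 74] 692 ztop 0.151 ctr [513.1 320.4] local [ 33.5 -34.5] corner dir deg mod60 15.4 W 20.3 22.8
[0.51358068 0.31878524 0.20090832] [ 0.005  0.002 -0.004  0.003 -0.     0.   ]
(array([ -0.6,  -1.7, 104.9]), array([ 0.   , -0.   , -0.002]))
```

Call:
{"fn": "arm_command", "kwargs": {
  "claw": [45,45,45,45,45,45,45,45,45],
  "dp": [
    [-0.3,-1.8,0],
    [-0.3,-1.8,15],
    [-0.3,-1.8,35],
    [-0.3,-1.8,55],
    [-0.3,-1.8,75],
    [-0.3,-1.8,88],
    [-0.3,-1.8,95],
    [-0.3,-1.8,95],
    [-0.3,-1.8,95]
  ],
  "twist": [
    [0,0,0],
    [0,0,0],
    [0,0,0],
    [0,0,0],
    [0,0,0],
    [0,0,0],
    [0,0,0],
    [0,0,0],
    [0,0,0]
  ]
}}

```text
time_s: 49.1
ee_pos: [0.5131, 0.3216, 0.1065]
eef_rot: [-3.141, -0.001, 0.245]
wrist_force: [0.3, 0.9, -0.3]
opening: 0.485
```

```bash
python3 -c "
from h import *
s=status.state();print(s['ee_pos'],s['qvel'].round(3)); print(plan(.5129,.3204,.096,.245))"
```

```text
[0.51310639 0.3216443  0.10652197] [ 0.001 -0.009 -0.008  0.     0.     0.002]
(array([-0.5,  1.2, 10.5]), array([-0.   , -0.001, -0.   ]))
```

Call:
{"fn": "arm_command", "kwargs": {
  "claw": [45,45,45,14,14,14,14,14,14,14],
  "dp": [
    [0,1,5],
    [0,1,10],
    [0,1,10],
    [0,1,10],
    [0,1,10],
    [0,1,10],
    [0,1,10],
    [0,1,10],
    [0,1,10],
    [0,1,10]
  ],
  "twist": [
    [0,0,0],
    [0,0,0],
    [0,0,0],
    [0,0,0],
    [0,0,0],
    [0,0,0],
    [0,0,0],
    [0,0,0],
    [0,0,0],
    [0,0,0]
  ]
}}

```text
time_s: 50.1
ee_pos: [0.5129, 0.3205, 0.0959]
eef_rot: [-3.142, -0.0, 0.245]
wrist_force: [0.4, -0.2, 1.0]
opening: 0.215
```

Call:
{"fn": "arm_command", "kwargs": {
  "claw": [14,14,14,14,14,14,14,14,14],
  "dp": [
    [0,0,0],
    [0,0,0],
    [0,0,-5],
    [0,0,-20],
    [0,0,-45],
    [0,0,-70],
    [0,0,-95],
    [0,0,-109],
    [0,0,-109]
  ],
  "twist": [
    [0,0,0],
    [0,0,0],
    [0,0,0],
    [0,0,0],
    [0,0,0],
    [0,0,0],
    [0,0,0],
    [0,0,0],
    [0,0,0]
  ]
}}

```text
time_s: 51.0
ee_pos: [0.5139, 0.3209, 0.2072]
eef_rot: [-3.141, -0.004, 0.245]
wrist_force: [-0.5, 0.2, -2.1]
opening: 0.215
```

```bash
python3 -c "
from h import *
s=status.state();print(s['ee_pos'],s['opening'],s['wrist_force'])
print(plan(.5403,.0287,.203,1.434))"
```

```text
[0.51388367 0.32091665 0.20717705] 0.21473176626938995 [-0.4810058   0.24496404 -2.09401722]
(array([-45.2, 289.9,   3.8]), array([ 0.002, -0.004, -1.189]))
```

Call:
{"fn": "arm_command", "kwargs": {
  "claw": [14,14,14,14,14,14,14,14,14,14],
  "dp": [
    [-3,20,0],
    [-8,50,0],
    [-13,82,0],
    [-18,115,0],
    [-23,148,0],
    [-28,181,0],
    [-34,214,0],
    [-39,247,0],
    [-43,274,0],
    [-45,290,0]
  ],
  "twist": [
    [0,0,-0.08],
    [0,0,-0.2],
    [0,0,-0.33],
    [0,0,-0.46],
    [0,0,-0.59],
    [0,0,-0.72],
    [0,0,-0.85],
    [0,0,-0.98],
    [0,0,-1.1],
    [0,0,-1.189]
  ]
}}

```text
time_s: 52.0
ee_pos: [0.5386, 0.0261, 0.2032]
eef_rot: [-3.139, 0.001, 1.437]
wrist_force: [-0.6, 0.6, -2.2]
opening: 0.216
```

Call:
{"fn": "arm_command", "kwargs": {
  "claw": [14,14,14,14,14,14],
  "dp": [
    [0,0,10],
    [0,0,30],
    [0,0,50],
    [0,0,57],
    [0,0,57],
    [0,0,57]
  ],
  "twist": [
    [0,0,0],
    [0,0,0],
    [0,0,0],
    [0,0,0],
    [0,0,0],
    [0,0,0]
  ]
}}

```text
time_s: 52.6
ee_pos: [0.5395, 0.0287, 0.1479]
eef_rot: [-3.142, -0.0, 1.434]
wrist_force: [0.2, 0.0, -1.8]
opening: 0.214
```

```bash
python3 -c "
from h import *
s=status.state();print(s['ee_pos'],s['eef_rot'],s['qvel'].round(3));print(plan(.5403,.0287,.110,1.434))"
```

```text
[0.53952228 0.02869509 0.14789149] [-3.14157294e+00 -1.48176715e-04  1.43381867e+00] [-0.005 -0.012 -0.017  0.     0.002 -0.004]
(array([ 0.1,  0.8, 37.9]), array([-0., -0., -0.]))
```

Call:
{"fn": "arm_command", "kwargs": {
  "claw": [14,14,14,14,14,14,14,14],
  "dp": [
    [0,0.7,2],
    [0,0.7,8],
    [0,0.7,16],
    [0,0.7,24],
    [0,0.7,32],
    [0,0.7,36],
    [0,0.7,36],
    [0,0.7,36]
  ],
  "twist": [
    [0,0,0],
    [0,0,0],
    [0,0,0],
    [0,0,0],
    [0,0,0],
    [0,0,0],
    [0,0,0],
    [0,0,0]
  ]
}}

```text
time_s: 53.4
ee_pos: [0.5402, 0.0281, 0.1117]
eef_rot: [-3.142, 0.0, 1.434]
wrist_force: [1.2, 0.3, -3.1]
opening: 0.217
```

```bash
python3 -c "
from h import *
s=status.state();print(s['ee_pos'],s['eef_rot'],s['wrist_force'],s['qvel'].round(3));print(plan(.5403,.0287,.0845,1.434))"
```

```text
[0.54019133 0.02806924 0.11171225] [-3.14153252e+00  6.55245053e-06  1.43370293e+00] [ 1.15691687  0.25234365 -3.14314702] [-0.    -0.006 -0.006  0.001 -0.001 -0.001]
(array([ 0.6,  0. , 27.2]), array([-0.,  0., -0.]))
```

Call:
{"fn": "arm_command", "kwargs": {
  "claw": [14,14,14,14,14,14,14,14,14,14],
  "dp": [
    [0.5,0,3],
    [0.5,0,7],
    [0.5,0,11],
    [0.5,0,15],
    [0.5,0,19],
    [0.5,0,22],
    [0.5,0,25],
    [0.5,0,27],
    [0.5,0,27.3],
    [0.5,0,27.3]
  ],
  "twist": [
    [0,0,0],
    [0,0,0],
    [0,0,0],
    [0,0,0],
    [0,0,0],
    [0,0,0],
    [0,0,0],
    [0,0,0],
    [0,0,0],
    [0,0,0]
  ]
}}

```text
time_s: 54.4
ee_pos: [0.5402, 0.0286, 0.0847]
eef_rot: [3.141, 0.0, 1.434]
wrist_force: [-2.4, 1.7, 4.6]
opening: 0.211
```

```bash
python3 -c "
from h import *
s=status.state();print(s['ee_pos'],s['eef_rot'],s['wrist_force'],s['qvel'].round(3));print(plan(.5403,.0287,.0845,1.434))"
```

```text
[0.54020812 0.02861267 0.08467832] [3.14142704e+00 4.84077370e-06 1.43382057e+00] [-2.40933511  1.67951396  4.57332802] [-0.     0.001  0.001 -0.001  0.    -0.   ]
(array([0.1, 0.1, 0.2]), array([ 0.,  0., -0.]))
```

Call:
{"fn": "arm_command", "kwargs": {
  "claw": [14,14,14,14,14,14,14,14,14],
  "dp": [
    [0,0,0],
    [0,0,0],
    [0,0,0],
    [0,0,0],
    [0,0,0],
    [0,0,0],
    [0,0,0],
    [0,0,0],
    [0,0,0]
  ],
  "twist": [
    [0,0,0.1],
    [0,0,0.2],
    [0,0,0.3],
    [0,0,0.4],
    [0,0,0.5],
    [0,0,0.6],
    [0,0,0.7],
    [0,0,0.785],
    [0,0,0.785]
  ]
}}

```text
time_s: 55.3
ee_pos: [0.5412, 0.0284, 0.0851]
eef_rot: [3.14, -0.002, 0.648]
wrist_force: [0.8, -0.7, 3.8]
opening: 0.212
```

Call:
{"fn": "arm_command", "kwargs": {
  "claw": [14,14,14,14,14,14,14,14,14,14],
  "dp": [
    [0,0,0],
    [0,0,0],
    [0,0,0],
    [0,0,0],
    [0,0,0],
    [0,0,0],
    [0,0,0],
    [0,0,0],
    [0,0,0],
    [0,0,0]
  ],
  "twist": [
    [0,0,0.1],
    [0,0,0.2],
    [0,0,0.3],
    [0,0,0.4],
    [0,0,0.5],
    [0,0,0.6],
    [0,0,0.7],
    [0,0,0.786],
    [0,0,0.786],
    [0,0,0.786]
  ]
}}

```text
time_s: 56.3
ee_pos: [0.5408, 0.0285, 0.0848]
eef_rot: [3.142, -0.001, -0.134]
wrist_force: [-0.4, 0.2, 4.5]
opening: 0.215
```

```bash
python3 -c "
from h import *
s=status.state();print(s['ee_pos'],s['eef_rot'],s['wrist_force'],s['ft_torque']);print(plan(.5403,.0287,.091,-.1365))"
```

```text
[0.54078133 0.02848196 0.08477864] [ 3.14155347e+00 -1.36517950e-03 -1.33641283e-01] [-0.36143405  0.16703887  4.49072017] [-0.0179961  -0.10347582 -0.08880151]
(array([-0.5, -0.2, -6.2]), array([ 0.   , -0.001,  0.003]))
```

Call:
{"fn": "arm_command", "kwargs": {
  "claw": [14,14,14,14,14,14,14,14],
  "dp": [
    [0,-0.2,0],
    [0,-0.2,0],
    [0,-0.2,-1.5],
    [0,-0.2,-3],
    [0,-0.2,-4.5],
    [0,-0.2,-6],
    [0,-0.2,-6.2],
    [0,-0.2,-6.2]
  ],
  "twist": [
    [0,0,0],
    [0,0,0],
    [0,0,0],
    [0,0,0],
    [0,0,0],
    [0,0,0],
    [0,0,0],
    [0,0,0]
  ]
}}

```text
time_s: 57.1
ee_pos: [0.5404, 0.0287, 0.0907]
eef_rot: [3.142, -0.0, -0.137]
wrist_force: [2.1, -0.4, 1.9]
opening: 0.215
```

Call:
{"fn": "arm_command", "kwargs": {
  "claw": [45,45,45,45,45,45,45],
  "dp": [
    [0,0,0],
    [0,0,0],
    [0,0,0],
    [0,0,0],
    [0,0,0],
    [0,0,0],
    [0,0,0]
  ],
  "twist": [
    [0,0,0],
    [0,0,0],
    [0,0,0],
    [0,0,0],
    [0,0,0],
    [0,0,0],
    [0,0,0]
  ]
}}

```text
time_s: 57.8
ee_pos: [0.5402, 0.0288, 0.0906]
eef_rot: [-3.142, 0.0, -0.137]
wrist_force: [-0.2, -1.0, -0.6]
opening: 0.48
```

Call:
{"fn": "arm_command", "kwargs": {
  "claw": [45,45,45,45,45,45,45],
  "dp": [
    [0,0,-10],
    [0,0,-30],
    [0,0,-60],
    [0,0,-90],
    [0,0,-110],
    [0,0,-110],
    [0,0,-110]
  ],
  "twist": [
    [0,0,0],
    [0,0,0],
    [0,0,0],
    [0,0,0],
    [0,0,0],
    [0,0,0],
    [0,0,0]
  ]
}}

```text
time_s: 58.5
ee_pos: [0.5402, 0.0288, 0.201]
eef_rot: [-3.142, -0.001, -0.137]
wrist_force: [-0.1, 0.3, -0.8]
opening: 0.483
```

```bash
python3 snap.py b6;python3 fitted.py b6.npz; python3 -c "
from h import *
print(plan(.4967,.3868,.20,.245))"
```

```text
[0.5402 0.0288 0.201 ] [-3.1416e+00 -9.0000e-04 -1.3720e-01] 58.5 0.483 [-0.1  0.3 -0.8]
[318. 210.] 668 ztop 146.0 rail xy [ 0.7 39.6] corner deg rel rail mod60 0.3
[426. 211.] 679 ztop 145.9 rail xy [  0.  -39.2] corner deg rel rail mod60 -0.1
[520. 212.] 710 ztop 145.8 rail xy [  -0.6 -107.9] corner deg rel rail mod60 -0.2
(array([-9.140e+01, -3.487e+02,  1.000e-01]), array([-0.   ,  0.001, -0.382]))
```

Blue seated. Last: red.

Call:
{"fn": "arm_command", "kwargs": {
  "claw": [45,45,45,45,45,45,45,45,45,45],
  "dp": [
    [-8,-30,0],
    [-20,-75,0],
    [-31,-120,0],
    [-43,-165,0],
    [-55,-210,0],
    [-67,-255,0],
    [-78,-298,0],
    [-87,-332,0],
    [-91,-350,0],
    [-91,-350,0]
  ],
  "twist": [
    [0,0,-0.04],
    [0,0,-0.08],
    [0,0,-0.13],
    [0,0,-0.18],
    [0,0,-0.23],
    [0,0,-0.28],
    [0,0,-0.33],
    [0,0,-0.37],
    [0,0,-0.382],
    [0,0,-0.382]
  ]
}}

```text
time_s: 59.55
ee_pos: [0.4968, 0.3895, 0.1989]
eef_rot: [3.141, 0.003, 0.247]
wrist_force: [0.8, -0.2, 0.2]
opening: 0.485
```

Call:
{"fn": "arm_command", "kwargs": {
  "claw": [45,45,45,45],
  "dp": [
    [0,0,0],
    [0,0,0],
    [0,0,0],
    [0,0,0]
  ],
  "twist": [
    [0,0,0],
    [0,0,0],
    [0,0,0],
    [0,0,0]
  ]
}}

```text
time_s: 59.95
ee_pos: [0.4984, 0.3868, 0.2009]
eef_rot: [3.141, -0.0, 0.243]
wrist_force: [-0.3, -0.1, 0.3]
opening: 0.482
```

```bash
python3 snap.py r1; python3 studs.py r1.npz; python3 -c "
from h import *
s=status.state();print(s['ee_pos'],s['qvel'].round(3)); print(plan(.4967,.3868,.096,.245))"
```

```text
[0.4984 0.3868 0.2009] [ 3.1415e+00 -3.0000e-04  2.4290e-01] 59.95 0.482 [-0.3 -0.1  0.3]
[316. 215.] [13 29 80] 679 ztop 0.151 ctr [496.8 387.3] local [33.6 34.4] corner dir deg mod60 13.8 W 20.1 22.2
[0.49836708 0.387029   0.20093431] [ 0.008  0.002 -0.002  0.001 -0.     0.001]
(array([ -1.7,  -0.2, 104.9]), array([ 0.   , -0.   , -0.002]))
```

Call:
{"fn": "arm_command", "kwargs": {
  "claw": [45,45,45,45,45,45,45,45,45],
  "dp": [
    [-1.5,-0.5,0],
    [-1.5,-0.5,15],
    [-1.5,-0.5,35],
    [-1.5,-0.5,55],
    [-1.5,-0.5,75],
    [-1.5,-0.5,88],
    [-1.5,-0.5,95],
    [-1.5,-0.5,95],
    [-1.5,-0.5,95]
  ],
  "twist": [
    [0,0,0],
    [0,0,0],
    [0,0,0],
    [0,0,0],
    [0,0,0],
    [0,0,0],
    [0,0,0],
    [0,0,0],
    [0,0,0]
  ]
}}

```text
time_s: 60.9
ee_pos: [0.4968, 0.3884, 0.1064]
eef_rot: [-3.141, -0.001, 0.245]
wrist_force: [0.7, -0.7, 0.0]
opening: 0.485
```

```bash
python3 -c "
from h import *
s=status.state();print(s['ee_pos'],s['qvel'].round(3)); print(plan(.4968,.3871,.096,.245))"
```

```text
[0.49682656 0.38835705 0.10643008] [-0.    -0.01  -0.008  0.002  0.    -0.001]
(array([-0.3,  1.2, 10.4]), array([-0.   , -0.001, -0.   ]))
```

Call:
{"fn": "arm_command", "kwargs": {
  "claw": [45,45,45,14,14,14,14,14,14,14],
  "dp": [
    [0.2,1,5],
    [0.2,1,10],
    [0.2,1,10],
    [0.2,1,10],
    [0.2,1,10],
    [0.2,1,10],
    [0.2,1,10],
    [0.2,1,10],
    [0.2,1,10],
    [0.2,1,10]
  ],
  "twist": [
    [0,0,0],
    [0,0,0],
    [0,0,0],
    [0,0,0],
    [0,0,0],
    [0,0,0],
    [0,0,0],
    [0,0,0],
    [0,0,0],
    [0,0,0]
  ]
}}

```text
time_s: 61.9
ee_pos: [0.4969, 0.3872, 0.0958]
eef_rot: [-3.141, -0.0, 0.245]
wrist_force: [-0.7, 0.0, -0.4]
opening: 0.212
```

Call:
{"fn": "arm_command", "kwargs": {
  "claw": [14,14,14,14,14,14,14,14,14],
  "dp": [
    [0,0,0],
    [0,0,0],
    [0,0,-5],
    [0,0,-20],
    [0,0,-45],
    [0,0,-70],
    [0,0,-95],
    [0,0,-109],
    [0,0,-109]
  ],
  "twist": [
    [0,0,0],
    [0,0,0],
    [0,0,0],
    [0,0,0],
    [0,0,0],
    [0,0,0],
    [0,0,0],
    [0,0,0],
    [0,0,0]
  ]
}}

```text
time_s: 62.8
ee_pos: [0.4978, 0.3878, 0.2072]
eef_rot: [-3.141, -0.004, 0.245]
wrist_force: [-0.0, 0.2, -1.8]
opening: 0.211
```

```bash
python3 -c "
from h import *
s=status.state();print(s['ee_pos'],s['opening'],s['wrist_force'])
print(plan(.5512,.1077,.203,1.434))"
```

```text
[0.49784389 0.38775215 0.20722005] 0.21106557625719602 [-0.02425269  0.21653957 -1.83150278]
(array([-16.1, 284.6,   3.9]), array([ 0.002, -0.004, -1.189]))
```

Call:
{"fn": "arm_command", "kwargs": {
  "claw": [14,14,14,14,14,14,14,14,14,14],
  "dp": [
    [-1,20,0],
    [-3,50,0],
    [-5,82,0],
    [-7,115,0],
    [-9,148,0],
    [-11,181,0],
    [-13,214,0],
    [-15,245,0],
    [-16,270,0],
    [-16,284.6,0]
  ],
  "twist": [
    [0,0,-0.08],
    [0,0,-0.2],
    [0,0,-0.33],
    [0,0,-0.46],
    [0,0,-0.59],
    [0,0,-0.72],
    [0,0,-0.85],
    [0,0,-0.98],
    [0,0,-1.1],
    [0,0,-1.189]
  ]
}}

```text
time_s: 63.8
ee_pos: [0.5496, 0.105, 0.2031]
eef_rot: [-3.139, 0.001, 1.437]
wrist_force: [-0.2, 0.2, -1.9]
opening: 0.212
```

Call:
{"fn": "arm_command", "kwargs": {
  "claw": [14,14,14,14,14,14],
  "dp": [
    [0,0,10],
    [0,0,30],
    [0,0,50],
    [0,0,57],
    [0,0,57],
    [0,0,57]
  ],
  "twist": [
    [0,0,0],
    [0,0,0],
    [0,0,0],
    [0,0,0],
    [0,0,0],
    [0,0,0]
  ]
}}

```text
time_s: 64.4
ee_pos: [0.5503, 0.1077, 0.1478]
eef_rot: [3.142, -0.0, 1.434]
wrist_force: [-0.1, -1.0, -2.0]
opening: 0.209
```

```bash
python3 -c "
from h import *
s=status.state();print(s['ee_pos'],s['eef_rot'],s['qvel'].round(3));print(plan(.5512,.1077,.110,1.434))"
```

```text
[0.55028826 0.10773313 0.14779974] [ 3.14154887e+00 -1.44778215e-04  1.43361911e+00] [-0.005 -0.011 -0.019 -0.003  0.001 -0.007]
(array([ 0.1,  0.9, 37.8]), array([ 0., -0., -0.]))
```

Call:
{"fn": "arm_command", "kwargs": {
  "claw": [14,14,14,14,14,14,14,14],
  "dp": [
    [0,0.7,2],
    [0,0.7,8],
    [0,0.7,16],
    [0,0.7,24],
    [0,0.7,32],
    [0,0.7,36],
    [0,0.7,36],
    [0,0.7,36]
  ],
  "twist": [
    [0,0,0],
    [0,0,0],
    [0,0,0],
    [0,0,0],
    [0,0,0],
    [0,0,0],
    [0,0,0],
    [0,0,0]
  ]
}}

```text
time_s: 65.2
ee_pos: [0.551, 0.1071, 0.1116]
eef_rot: [-3.142, -0.0, 1.434]
wrist_force: [0.3, 0.1, -2.4]
opening: 0.213
```

```bash
python3 -c "
from h import *
s=status.state();print(s['ee_pos'],s['eef_rot'],s['wrist_force'],s['qvel'].round(3));print(plan(.5512,.1077,.0845,1.434))"
```

```text
[0.55103517 0.10706553 0.11163337] [-3.14157873e+00 -4.27646459e-05  1.43373132e+00] [ 0.3334043   0.14970638 -2.38765074] [ 0.001 -0.007 -0.008 -0.001  0.001 -0.   ]
(array([ 0.6,  0.1, 27.1]), array([-0., -0., -0.]))
```

Call:
{"fn": "arm_command", "kwargs": {
  "claw": [14,14,14,14,14,14,14,14,14,14],
  "dp": [
    [0.5,0,3],
    [0.5,0,7],
    [0.5,0,11],
    [0.5,0,15],
    [0.5,0,19],
    [0.5,0,22],
    [0.5,0,25],
    [0.5,0,27],
    [0.5,0,27.3],
    [0.5,0,27.3]
  ],
  "twist": [
    [0,0,0],
    [0,0,0],
    [0,0,0],
    [0,0,0],
    [0,0,0],
    [0,0,0],
    [0,0,0],
    [0,0,0],
    [0,0,0],
    [0,0,0]
  ]
}}

```text
time_s: 66.2
ee_pos: [0.551, 0.1076, 0.0846]
eef_rot: [3.141, -0.0, 1.434]
wrist_force: [-2.5, 0.2, 3.6]
opening: 0.214
```

```bash
python3 -c "
from h import *
s=status.state();print(s['ee_pos'],s['eef_rot'],s['wrist_force'],s['qvel'].round(3));print(plan(.5512,.1077,.0845,1.434))"
```

```text
[0.55102004 0.10759778 0.08461505] [ 3.14144699e+00 -2.01704184e-05  1.43388585e+00] [-2.53644518  0.24866809  3.58487352] [-0.002 -0.001 -0.001 -0.001  0.     0.   ]
(array([0.1, 0.2, 0.1]), array([ 0., -0., -0.]))
```

Call:
{"fn": "arm_command", "kwargs": {
  "claw": [14,14,14,14,14,14,14,14,14],
  "dp": [
    [0,0,0],
    [0,0,0],
    [0,0,0],
    [0,0,0],
    [0,0,0],
    [0,0,0],
    [0,0,0],
    [0,0,0],
    [0,0,0]
  ],
  "twist": [
    [0,0,0.1],
    [0,0,0.2],
    [0,0,0.3],
    [0,0,0.4],
    [0,0,0.5],
    [0,0,0.6],
    [0,0,0.7],
    [0,0,0.785],
    [0,0,0.785]
  ]
}}

```text
time_s: 67.1
ee_pos: [0.5522, 0.1075, 0.085]
eef_rot: [3.14, -0.002, 0.648]
wrist_force: [0.4, -0.7, 4.8]
opening: 0.22
```

Call:
{"fn": "arm_command", "kwargs": {
  "claw": [14,14,14,14,14,14,14,14,14,14],
  "dp": [
    [0,0,0],
    [0,0,0],
    [0,0,0],
    [0,0,0],
    [0,0,0],
    [0,0,0],
    [0,0,0],
    [0,0,0],
    [0,0,0],
    [0,0,0]
  ],
  "twist": [
    [0,0,0.1],
    [0,0,0.2],
    [0,0,0.3],
    [0,0,0.4],
    [0,0,0.5],
    [0,0,0.6],
    [0,0,0.7],
    [0,0,0.786],
    [0,0,0.786],
    [0,0,0.786]
  ]
}}

```text
time_s: 68.1
ee_pos: [0.5517, 0.1075, 0.0847]
eef_rot: [-3.141, -0.002, -0.134]
wrist_force: [0.7, 0.8, 3.0]
opening: 0.216
```

```bash
python3 -c "
from h import *
s=status.state();print(s['ee_pos'],s['eef_rot'],s['wrist_force'],s['ft_torque']);print(plan(.5512,.1077,.091,-.1365))"
```

```text
[0.55170832 0.10748783 0.08471899] [-3.14146943e+00 -1.52306100e-03 -1.33681545e-01] [0.69956669 0.82147023 3.0267099 ] [-0.07014643 -0.16108412 -0.03002214]
(array([-0.5, -0.1, -6.3]), array([-0.   , -0.002,  0.003]))
```

Call:
{"fn": "arm_command", "kwargs": {
  "claw": [14,14,14,14,14,14,14,14],
  "dp": [
    [-0.2,-0.1,0],
    [-0.2,-0.1,0],
    [-0.2,-0.1,-1.5],
    [-0.2,-0.1,-3],
    [-0.2,-0.1,-4.5],
    [-0.2,-0.1,-6],
    [-0.2,-0.1,-6.3],
    [-0.2,-0.1,-6.3]
  ],
  "twist": [
    [0,0,0],
    [0,0,0],
    [0,0,0],
    [0,0,0],
    [0,0,0],
    [0,0,0],
    [0,0,0],
    [0,0,0]
  ]
}}

```text
time_s: 68.9
ee_pos: [0.5508, 0.1078, 0.0906]
eef_rot: [-3.141, 0.0, -0.137]
wrist_force: [1.7, 0.4, 2.5]
opening: 0.21
```

Call:
{"fn": "arm_command", "kwargs": {
  "claw": [45,45,45,45,45,45,45],
  "dp": [
    [0,0,0],
    [0,0,0],
    [0,0,0],
    [0,0,0],
    [0,0,0],
    [0,0,0],
    [0,0,0]
  ],
  "twist": [
    [0,0,0],
    [0,0,0],
    [0,0,0],
    [0,0,0],
    [0,0,0],
    [0,0,0],
    [0,0,0]
  ]
}}

```text
time_s: 69.6
ee_pos: [0.5507, 0.1077, 0.0906]
eef_rot: [3.142, 0.0, -0.137]
wrist_force: [0.4, 0.0, -0.4]
opening: 0.483
```

Call:
{"fn": "arm_command", "kwargs": {
  "claw": [45,45,45,45,45,45,45,45],
  "dp": [
    [0,0,-10],
    [0,0,-30],
    [0,0,-60],
    [0,0,-90],
    [0,30,-120],
    [0,70,-130],
    [0,110,-130],
    [0,110,-130]
  ],
  "twist": [
    [0,0,0],
    [0,0,0],
    [0,0,0],
    [0,0,0],
    [0,0,0],
    [0,0,0],
    [0,0,0],
    [0,0,0]
  ]
}}

```text
time_s: 70.4
ee_pos: [0.5358, -0.0054, 0.2222]
eef_rot: [3.14, -0.002, -0.141]
wrist_force: [-0.2, 1.2, -1.0]
opening: 0.481
```

```bash
python3 snap.py r6;python3 fitted.py r6.npz; python3 - <<'E'
from h import *
w=np.load("r6.npz"); p,T=eyes.camera_params("wrist"),w['T']; im=w['im']
X=cloud(p,T,w['d']);Z=X[...,2]; hsv=cv2.cvtColor(im,cv2.COLOR_RGB2HSV);H,S=hsv[...,0],hsv[...,1]
br=(H>15)&(H<30)&(S>80)&(abs(X[...,0]-.46)<.1)&(abs(X[...,1]+.367)<.1); print(br.sum(),np.percentile(Z[br],[5,50,97]) if br.sum() else '')
E
```

```text
[ 0.5358 -0.0054  0.2222] [ 3.1395e+00 -2.2000e-03 -1.4150e-01] 70.4 0.481 [-0.2  1.2 -1. ]
[274. 203.] 581 ztop 145.9 rail xy [ 0.7 39.1] corner deg rel rail mod60 1.3
[374. 203.] 580 ztop 146.0 rail xy [ -0.2 -39.5] corner deg rel rail mod60 -0.3
[462. 203.] 594 ztop 145.9 rail xy [  -0.7 -108.4] corner deg rel rail mod60 0.1
[173. 204.] 594 ztop 145.9 rail xy [1.000e-01 1.186e+02] corner deg rel rail mod60 -0.0
2374 [0.00655026 0.01710065 0.02607776]
```

View pics/r6.png

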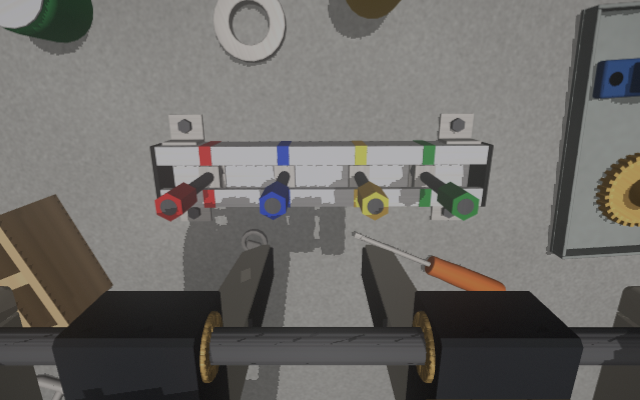

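```bash
python3 -c "
from h import *
print(ctrl.close_job())"
```

```text
the job is handed in; nothing more can be done
None
```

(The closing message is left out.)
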